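# Load the battery pack into the tilted data logger and relatch its hatch

### The arm

A 6-joint arm with a two-finger parallel gripper is mounted at the origin on the work surface. World frame = base frame: x ahead of the robot, y to its left, z up, the work surface at z = 0. Lengths are in m, angles in degrees, forces in N, time in s.
With the tool pointing down it reaches from about 0.3 to 0.75 m from the base axis. Payload 8.5 kg.
Tool frame: the origin (TCP) lies at the very end of the fingers, on their centre line; the grasp point (between the pads) lies 19 mm behind it (grasp_offset is the distance from the TCP to the grasp point, in m); z points along the fingers, y is the direction in which the jaws open and shut (so a half turn about z gives the same grasp; the last joint's range is limited). The gripper opens to 85 mm and grips with 20 to 120 N. Pads are 22 mm wide; open, the fingers measure 114 mm over their backs; the gripper's body (76 mm by 85 mm) begins 54 mm behind the grasp point. The pads swing forward as they close: fully open they stand 13 mm farther back than shut.
Start: joints at [-88.711, 21.807, 74.336, -0, 83.858, -12.336], TCP at [0.13, -0.535, 0.231] pointing down, gripper open.
Joint ranges: [-178.18, 178.18], [-50.72, 133.34], [12.68, 142.11], [-81.47, 261.47], [9.98, 163.14], [-165.26, 165.26]. Speed limits (degrees/s): [136.94, 136.94, 180, 180, 180, 180].

### API

Orientations are given as [roll, pitch, yaw] about the fixed x, y, z axes, in that order (R = Rz(yaw) Ry(pitch) Rx(roll)).
In Python, from workcell import get_obs, read_camera, calibration, hand_in, grasp_offset gives the robot as it stands.
- The arm moves only by the tool arm_command, never from a script. Its argument "steps" is one flat list of numbers, 7 for each row, row after row: the turn, a rotation vector about the tool's x, y, z in rad, then the shift along the tool's x, y, z in mm, then the closure, from 0 (fully open) to 1 (shut). A call has exactly 8 rows; each row is the pose to reach, as a shift and turn from the pose commanded when the call began, along the tool's axes at that moment; what a row does not reach only later rows make up. A row lasts 1/10 s, in which the tool goes at most 50 mm and 8.59 degrees, less where a joint would pass 70% of its speed; a pose out of reach is approached as far as the arm can. A call with a gripper value outside its range is refused whole. The fingers move at their own pace and stop on an object; "newtons" is the grip in N (left out, the last holds). Time passes only in rows, so rows that repeat a pose let the fingers close, or fill a call up. It gives the time, the measured TCP pose, the force and the opening at its end, in the units of the state.
- get_obs(): the state, without advancing time (a new reading comes with each control period).
- read_camera(name): name is "scene" or "top" or "wrist"; returns the picture (420x560x3 uint8, blue, green, red); there is no depth.
- calibration(name): a dict with "fx", "fy", "cx", "cy" (pixels), "R" (3x3) and "t" (3): a world point X has camera coordinates R X + t; the wrist camera has in their place "hand_eye" (4x4, takes a point from camera to tool coordinates, whose origin is the TCP and whose axes are the flange's). Camera axes: x right, y down, z forward; pixel columns grow to the right and rows downward; lengths in m; the calibration is good to about 2 mm. A picture is of the moment at which its call begins: read the wrist's pose just before it. calibration takes no time and is no camera call.
- hand_in(): hands the job in, once; it reports no verdict.
The state is a dict: "clock": time; "q": joint angles; "joint_velocities": joint speeds; "joint_efforts": joint torques, N m; "ee_pos": TCP position; "orientation": TCP orientation; "ft_force": force on the tool from outside, world axes, zero at the start; "torque": the same for the moment, N m; "grip_width": opening from 0.0 (shut) to 1.0 (fully open).
Only numpy, scipy, OpenCV 4.12 (cv2) and the standard library are available. Lean on these libraries where they do the work, as an engineer would, in place of code of your own. Each camera call takes 0.05 s, during which the arm holds its last target. There are 200 camera calls.

### The job

Put the loose battery pack into the data logger: press the closed hatch on the logger's sloping face so that its push-push latch lets go and it springs open, lower the pack all the way into the bay underneath (do not drop it in from above) and let go of it, then swing the hatch shut and press it home so that it latches and stays closed. Leave the tape roll, the adapter and the screwdriver where they lie.

Things in the scene. Friction and masses are not known exactly. Their poses are not given: they have to be found in the camera images.
- bay: Battery bay: a plain pocket in the 35 degree sloping face of the logger, 90 mm along x, 110 mm along y, 48 mm deep. Origin: centre of its floor. Axes: x up the slope, y to the logger's left across the slope, z square out of the face; the face is at z = 48 mm. The face spans x = -105 to 105 and y = -157 to 83 mm; left of that is free air.
- logger: Data logger: a fixed white enclosure, 240 mm wide, 210 mm up the slope, 66 mm thick, tilted 35 degrees on a stand, its low front towards the robot. Origin: on the bench under the middle of the sloping face (which is 120 mm up there); z up, x level, away from its front. To the right of the hatch are a small screwed panel (3 mm proud) and two fixed knobs (8 mm proud).
- handle_bar (a point): Middle of the cross bar of the logger's fixed steel bail handle (12 mm bar), level, along the bay's y. The handle stands square to the face at its upper edge (95 mm up the slope from the bay's centre, posts at y = -149 and 75 mm of the bay); the bar is 135 mm off the face, so it lies straight above the hatch: tools must come in along the slope's normal instead.
- hatch (a joint): Angle of the hatch, rad: 0 to 0.01 closed and latched, -0.06 pressed in to its hard stop, 1.85 sprung fully open. Push-push latch: pressing it past -0.04 (4 mm at the press mark) and letting go frees it; a damped spring then swings it wide open in about 2 s. Pushing the open hatch shut past -0.04 and letting go latches it. Takes 2 to 4 N at the mark. Pressing again would free it again.
- hatch_press (a point): Press mark on the hatch, a flat black disc 26 mm across. The point is on the outer surface, 105 mm from the hinge axis, midway along the bay's x; it moves with the hatch. Axes when closed as the bay's.
- hatch_edge (a point): Middle of the hatch's free edge (right side when closed), 126 mm from the hinge axis. The hatch is a bare aluminium plate covering the bay, 106 mm along the bay's x, 5 mm thick; closed, it stands 9 to 14 mm proud of the face.
- hatch_hinge (a point): Point on the hatch's hinge axis, midway along it, in the bay's axes at x = 0, y = 64, z = 57 mm. The axis runs along the bay's x, at the left side of the hatch. At angle q the plate points from here along (-cos q) y + (sin q) z of the bay; its underside passes through the axis and its outer surface lies 5 mm beyond.
- pack_center (a point): Centre of the battery pack: a plain black block with a thin grey band round it, 68 mm (its x) by 34 mm (its y) by 34 mm high (its z), 0.14 to 0.28 kg, loose on the bench to the right of the logger. It fits flat in the bay, its length along either side. The smaller, square black adapter near it (42 x 42 x 28 mm) is not the pack.
- pack: The battery pack; origin at the centre of its underside.
- tape: Bystander: roll of tape, 72 mm across, 22 mm high; origin at its underside.
- adapter: Bystander: square black adapter, 42 x 42 x 28 mm; origin at its underside.
- driver: Bystander: screwdriver, 170 mm long; origin at its underside.
Things that resemble listed ones, but are neither listed nor needed, are in the scene too. Leave any turquoise or white look-alike of the pack alone.

How it is judged:
By the outcome, as a careful person would: the job done as asked, in the order asked, and still so for the second after the job is handed in, with the robot touching nothing.
It also fails if it takes over 70 s, if anything falls off the work surface, if the arm or the gripper's body presses on something with over 40 N, if the wrist force passes 120 N, or if a joint passes its speed limit or range.

## Working session

There is one attempt and no reset: what is moved stays moved. The work goes in short steps, Python scripts to look and compute and a tool call to move; the robot and the scene stay as the last step left them, time stands still between calls to the robot, and variables do not carry over. Pictures are saved under pics/ and viewed, about 8 in all and at most 12, crops included, and the job is handed in when it is done.

Besides the shell and the picture viewer there is one more tool, called after "Emit:" as name(argument=value, ...) on one line, values as JSON. arm_command: Moves the arm, as the interface text tells. Its arguments: {"type":"object","properties":{"steps":{"type":"array"},"newtons":{"type":"number"}},"required":["steps"]}

```bash
ls; mkdir -p pics; python3 - <<'E'
from workcell import *
import cv2
print(get_obs()); print(grasp_offset)
a=read_camera("scene");b=read_camera("top")
cv2.imwrite("pics/s0.png",a);cv2.imwrite("pics/t0.png",b)
for n in("scene","top","wrist"):print(n,calibration(n))
E
```

```text
pics
{'clock': 0.0, 'q': array([-8.87113164e+01,  2.18419562e+01,  7.43863710e+01, -6.17676468e-04,
        8.38581635e+01, -1.23378862e+01]), 'joint_velocities': array([-0.01581059, -0.01537738, -0.09958047, -0.08560679, -0.0010649 ,
        0.02044037]), 'joint_efforts': array([-4.39101823e-04, -4.48466027e+01, -2.31278729e+01, -2.28905765e-04,
        4.77107271e-03,  2.08415663e-06]), 'ee_pos': array([ 0.12954443, -0.53421459,  0.23069321]), 'orientation': array([-1.79915376e+02, -1.78811594e-02,  1.36266232e+01]), 'ft_force': array([ 0.66758845, -0.20863154,  0.034481  ]), 'torque': array([ 0.00931766, -0.01183655,  0.01496509]), 'grip_width': 0.9985414544012009}
0.0187
scene {'fx': 521.5027366246136, 'fy': 521.5027366246136, 'cx': 273.6499757958257, 'cy': 217.1615472605587, 'R': array([[ 0.07633202,  0.99690895, -0.01860016],
       [ 0.60387593, -0.06106603, -0.79473568],
       [-0.79341495,  0.04943159, -0.60667061]]), 't': array([ 0.04454001, -0.14839208,  1.64857163])}
top {'fx': 502.1344187818406, 'fy': 502.1344187818406, 'cx': 283.58088577822457, 'cy': 216.99724575136852, 'R': array([[-1.04782465e-02, -9.99944698e-01, -8.98431273e-04],
       [-9.97665766e-01,  1.05149881e-02, -6.74718720e-02],
       [ 6.74775876e-02,  1.89347220e-04, -9.97720772e-01]]), 't': array([-0.06996626,  0.46779416,  1.29856978])}
wrist {'fx': 316.78129585266004, 'fy': 316.78129585266004, 'cx': 278.2716615200433, 'cy': 206.19353085950826, 'hand_eye': array([[-2.07298322e-04, -9.46902898e-01, -3.21519609e-01,
         8.29044052e-02],
       [ 9.99999977e-01, -2.16180027e-04, -8.07671746e-06,
        -2.01303464e-05],
       [-6.18582506e-05, -3.21519603e-01,  9.46902921e-01,
        -1.42912604e-01],
       [ 0.00000000e+00,  0.00000000e+00,  0.00000000e+00,
         1.00000000e+00]])}
```

View pics/s0.png

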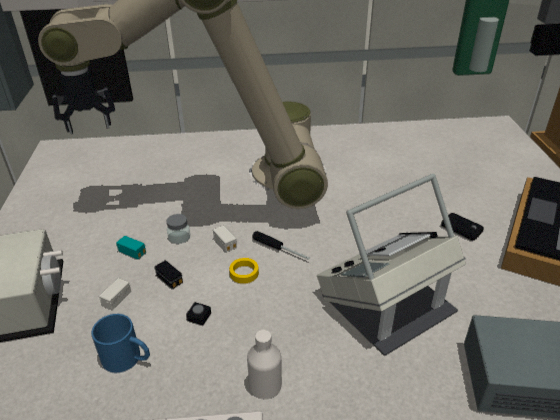

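View pics/t0.png

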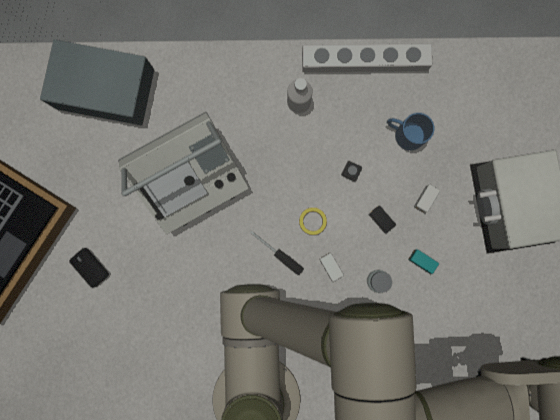

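Top view (robot at the bottom): the logger is around (185,180), with its hatch plate and black press mark at about (189,181). Things that could be taken for the pack:
- black block at (382,219): matches the pack
- square black adapter at (352,171), with a disc on top
- turquoise block at (424,261)
- white blocks at (428,199) and (331,267)
- black mouse-like object at (89,267), left of the logger

I choose (382,219) and will check it in a crop.

```bash
python3 - <<'E'
import cv2,numpy as np
b=cv2.imread("pics/t0.png");a=cv2.imread("pics/s0.png")
L=cv2.resize(b[105:240,110:260],None,fx=4,fy=4,interpolation=cv2.INTER_CUBIC)[:540,:]
P=cv2.resize(b[150:240,330:400],None,fx=2.8,fy=2.8,interpolation=cv2.INTER_CUBIC)
Q=cv2.resize(a[250:330,145:215],None,fx=2.8,fy=2.8,interpolation=cv2.INTER_CUBIC)
o=np.zeros((540,800,3),np.uint8);o[:,:600]=L;o[:252,600:796]=P;o[260:484,600:796]=Q
cv2.imwrite("pics/c0.png",o)
E
```

```text
(no output)
```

View pics/c0.png

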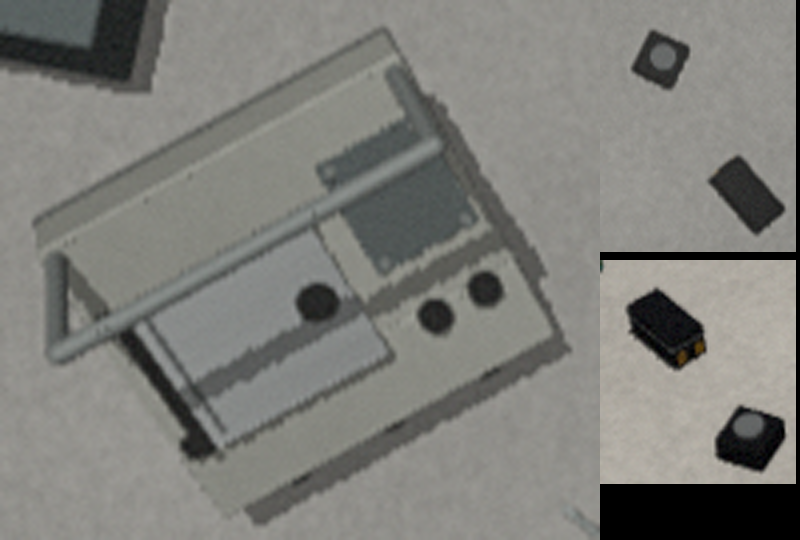

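The crop confirms it. (382,219) is an oblong plain black block with contacts at one end, and (352,171) is the square adapter. In the crop the press mark is at (318,302) and the hatch's lower right corner at (392,357). The handle ends and post bases are visible too. Next I compute the poses.

```bash
cat > h.py <<'E'
import numpy as np,cv2
from scipy.optimize import least_squares
from scipy.spatial.transform import Rotation as Ro
from workcell import *
def K(n):
    c=calibration(n);return c
def proj(n,X):
    c=calibration(n);p=np.asarray(X)@c['R'].T+c['t'];return np.c_[c['fx']*p[:,0]/p[:,2]+c['cx'],c['fy']*p[:,1]/p[:,2]+c['cy']]
def ray(n,uv,z):
    c=calibration(n);uv=np.atleast_2d(uv);d=np.c_[(uv[:,0]-c['cx'])/c['fx'],(uv[:,1]-c['cy'])/c['fy'],np.ones(len(uv))]@c['R']
    o=-c['R'].T@c['t'];return o+d*((z-o[2])/d[:,2])[:,None]
a=np.radians(35)
def bay(p):  # p=x,y,yaw of logger ; returns R,t(bay floor centre)
    c,s=np.cos(p[2]),np.sin(p[2]);f=np.array([c,s,0]);l=np.array([-s,c,0]);u=np.array([0,0,1.])
    R=np.c_[np.cos(a)*f+np.sin(a)*u,l,-np.sin(a)*f+np.cos(a)*u]
    return R,np.array([p[0],p[1],.12])+R@[0,.037,-.048]
def wristproj(X,o):
    c=calibration('wrist');T=np.eye(4);T[:3,:3]=Ro.from_euler('xyz',o['orientation'],degrees=True).as_matrix();T[:3,3]=o['ee_pos']
    M=np.linalg.inv(T@c['hand_eye']);p=np.asarray(X)@M[:3,:3].T+M[:3,3]
    return np.c_[c['fx']*p[:,0]/p[:,2]+c['cx'],c['fy']*p[:,1]/p[:,2]+c['cy']]
E
python3 - <<'E'
from h import *
B=np.array([[0,-41,62],[-53,-62,62],[95,-149,183],[95,75,183],[95,-149,48],[95,75,48]])/1e3
uv=np.array([[189.5,180.5],[208,194.2],[220,141.2],[124.5,193],[208.7,122.5],[123.7,169.5]])
sB=B[2:4];suv=np.array([[352,212],[434,180]])
def f(p):
    R,t=bay(p);return np.r_[(proj('top',B@R.T+t)-uv).ravel(),(proj('scene',sB@R.T+t)-suv).ravel()]
s=least_squares(f,[.55,.25,.4],loss='soft_l1');print(s.x,np.degrees(s.x[2]));print(f(s.x).reshape(-1,2).round(1))
b=cv2.imread("pics/t0.png");
m=(b.max(2)<75).astype(np.uint8);m[:,:340]=0;m[:,405:]=0;m[:150]=0;m[240:]=0
for c in cv2.findContours(m,0,2)[0]:
    r=cv2.minAreaRect(c)
    if cv2.contourArea(c)<80: continue
    bx=ray('top',cv2.boxPoints(r),.034);print(r,'\n',bx.mean(0),np.linalg.norm(bx[1]-bx[0]),np.linalg.norm(bx[2]-bx[1]),np.degrees(np.arctan2(*(bx[1]-bx[0])[[1,0]])),np.degrees(np.arctan2(*(bx[2]-bx[1])[[1,0]])))
np.save('log.npy',s.x)
print(bay(s.x))
E
```

```text
[0.5559942  0.15821408 0.49842657] 28.55773910487447
[[-0.4 -0.6]
 [-0.7 -1.4]
 [-1.4  0. ]
 [-0.1 -0.1]
 [ 0.1  0.4]
 [ 0.2 -0.2]
 [-2.  -0.3]
 [-0.7 -4.5]]
((381.91400146484375, 219.30543518066406), (26.166967391967773, 14.260662078857422), 47.72631072998047) 
 [ 0.45719946 -0.32846989  0.034     ] 0.037110713314877315 0.06717699512305145 -48.54223257917093 -138.84906291379704
((351.3000183105469, 170.90000915527344), (15.652474403381348, 16.54690170288086), 26.56505012512207) 
 [ 0.58394788 -0.25199142  0.034     ] 0.04344044651367004 0.040607919230284624 -27.333516768848593 -117.50628913994542
(array([[ 0.71949058, -0.47804413, -0.50379273],
       [ 0.39159083,  0.87833582, -0.27419485],
       [ 0.57357644,  0.        ,  0.81915204]]), array([0.56248861, 0.20387386, 0.0806807 ]))
```

```bash
cat >> h.py <<'E'
Rb,tb=bay(np.load('log.npy'))
PRESS=np.c_[-Rb[:,0],Rb[:,1],-Rb[:,2]]   # tool x down slope, z into face
def W(b): return tb+Rb@(np.array(b)/1e3)
def cur():
    o=get_obs();return Ro.from_euler('xyz',o['orientation'],degrees=True).as_matrix(),o['ee_pos'],o
def go(Rt,pt,Rc=None,pc=None):
    if Rc is None: Rc,pc,_=cur()
    rv=Ro.from_matrix(Rc.T@Rt).as_rotvec();d=Rc.T@(np.array(pt)-pc)*1e3
    print('turn',rv.round(4),'deg',np.degrees(np.linalg.norm(rv)).round(1),'shift',d.round(1))
def down(yaw): return Ro.from_euler('xyz',[180,0,yaw],degrees=True).as_matrix()
def inbay(p): return (Rb.T@(np.array(p)-tb)*1e3).round(1)
E
python3 - <<'E'
from h import *
print('hover',W([0,-41,180]),'mark',W([0,-41,62]),Ro.from_matrix(PRESS).as_euler('xyz',degrees=True))
go(down(75),[.33,-.36,.33]);
go(down(140),[.42,-.05,.36],down(75),np.array([.33,-.36,.33]))
go(PRESS,W([-20,-41,190]),down(140),np.array([.42,-.05,.36]))
E
```

```text
hover [0.49140573 0.11850702 0.22812807] mark [0.55085327 0.15086201 0.13146813] [-180.          35.        -151.4422609]
turn [-1.0000e-03 -9.0000e-04 -1.0712e+00] deg 61.4 shift [ 235.9 -122.3  -99. ]
turn [-0.      0.     -1.1345] deg 65.0 shift [322.7   6.7 -30. ]
turn [-0.3649 -0.5353 -1.1573] deg 76.0 shift [ 61.7 154.4 135.2]
```

Emit:
arm_command(steps=[0, 0, -1.07, 236, -122, -99, 1, 0, 0, -1.07, 236, -122, -99, 1, 0, 0, -1.07, 236, -122, -99, 1, 0, 0, -1.07, 236, -122, -99, 1, 0, 0, -1.07, 236, -122, -99, 1, 0, 0, -1.07, 236, -122, -99, 1, 0, 0, -1.07, 236, -122, -99, 1, 0, 0, -1.07, 236, -122, -99, 1])

```text
clock: 0.9
ee_pos: [0.3307, -0.3597, 0.3303]
orientation: [-180.0, 0.0, 75.2]
ft_force: [-0.7, 0.0, 0.5]
grip_width: 0.004
```

Emit:
arm_command(steps=[0, 0, -1.134, 323, 7, -30, 1, 0, 0, -1.134, 323, 7, -30, 1, 0, 0, -1.134, 323, 7, -30, 1, 0, 0, -1.134, 323, 7, -30, 1, 0, 0, -1.134, 323, 7, -30, 1, 0, 0, -1.134, 323, 7, -30, 1, 0, 0, -1.134, 323, 7, -30, 1, 0, 0, -1.134, 323, 7, -30, 1])

```text
clock: 1.7
ee_pos: [0.4211, -0.0482, 0.3603]
orientation: [180.0, -0.0, 140.2]
ft_force: [0.3, -0.8, 0.4]
grip_width: 0.002
```

```bash
python3 - <<'E'
from h import *
R,p,o=cur();print(o['q'].round(1),p,o['orientation'],o['ft_force'])
go(PRESS,W([-20,-41,190]))
E
```

```text
[-22.6   4.8  76.3   0.   98.9 -72.8] [ 0.42113838 -0.0482264   0.36026488] [ 1.79982568e+02 -2.40062392e-02  1.40177084e+02] [ 0.3442591  -0.81137237  0.35401138]
turn [-0.3635 -0.5359 -1.1545] deg 75.8 shift [ 60.9 152.5 135.5]
```

Emit:
arm_command(steps=[-0.3635, -0.5359, -1.1545, 61, 152, 135, 1, -0.3635, -0.5359, -1.1545, 61, 152, 135, 1, -0.3635, -0.5359, -1.1545, 61, 152, 135, 1, -0.3635, -0.5359, -1.1545, 61, 152, 135, 1, -0.3635, -0.5359, -1.1545, 61, 152, 135, 1, -0.3635, -0.5359, -1.1545, 61, 152, 135, 1, -0.3635, -0.5359, -1.1545, 61, 152, 135, 1, -0.3635, -0.5359, -1.1545, 61, 152, 135, 1])

```text
clock: 2.5
ee_pos: [0.4717, 0.1051, 0.2246]
orientation: [177.2, 31.0, -161.4]
ft_force: [0.2, 0.9, 0.5]
grip_width: 0.0
```

```bash
python3 - <<'E'
from h import *
R,p,o=cur();print(o['q'].round(1),inbay(p),o['orientation'],o['ft_force'])
go(PRESS,W([-5,-41,150]))
E
```

```text
[ -11.1    4.5  106.2   24.5   45.8 -134.1] [-21.5 -43.4 190.7] [ 177.16280608   30.96201047 -161.41620107] [0.15787181 0.85875749 0.5256144 ]
turn [-0.0454 -0.0666 -0.1477] deg 9.6 shift [-18.4   6.8  39.4]
```

Emit:
arm_command(steps=[-0.0454, -0.0666, -0.1477, -18.4, 6.8, 39.4, 1, -0.0454, -0.0666, -0.1477, -18.4, 6.8, 39.4, 1, -0.0454, -0.0666, -0.1477, -18.4, 6.8, 39.4, 1, -0.0454, -0.0666, -0.1477, -18.4, 6.8, 39.4, 1, -0.0454, -0.0666, -0.1477, -18.4, 6.8, 39.4, 1, -0.0454, -0.0666, -0.1477, -18.4, 6.8, 39.4, 1, -0.0454, -0.0666, -0.1477, -18.4, 6.8, 39.4, 1, -0.0454, -0.0666, -0.1477, -18.4, 6.8, 39.4, 1])

```text
clock: 3.3
ee_pos: [0.5032, 0.1252, 0.2014]
orientation: [-180.0, 34.9, -151.5]
ft_force: [-0.4, -0.4, -0.2]
grip_width: -0.003
```

```bash
python3 - <<'E'
from h import *
R,p,o=cur();print(o['q'].round(1),inbay(p),o['orientation'],o['ft_force'])
w=read_camera('wrist')
pts={'mark':[0,-41,62],'edge-':[-53,-62,62],'edge+':[53,-62,62],'hin-':[-53,62,62],'tip':None}
for k,v in pts.items():
    X=p if v is None else W(v);print(k,wristproj([X],o)[0].round(1))
    u=wristproj([X],o)[0];cv2.circle(w,tuple(int(i) for i in u),3,(0,0,255),1)
cv2.imwrite('pics/w1.png',w)
E
```

```text
[  -9.8    9.6  106.6   33.4   40.1 -149.7] [ -4.3 -40.8 150.3] [-179.97022973   34.94037944 -151.45973545] [-0.35349182 -0.43590845 -0.23495382]
mark [278.1 216.4]
edge- [249.1 148. ]
edge+ [252.9 276. ]
hin- [420. 148.]
tip [278.3 269.4]
```

View pics/w1.png

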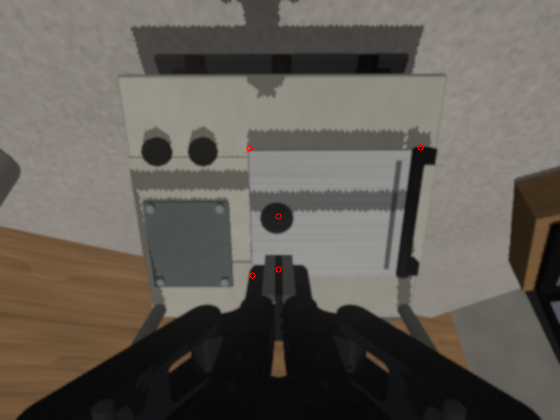

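The wrist view shows the mark at (277,218) against a prediction of (278,216), and the plate's edges also match. I'm moving to just above the mark.

Emit:
arm_command(steps=[0, 0, 0, -4, 0, 84, 1, 0, 0, 0, -4, 0, 84, 1, 0, 0, 0, -4, 0, 84, 1, 0, 0, 0, -4, 0, 84, 1, 0, 0, 0, -4, 0, 84, 1, 0, 0, 0, -4, 0, 84, 1, 0, 0, 0, -4, 0, 84, 1, 0, 0, 0, -4, 0, 84, 1])

```text
clock: 4.15
ee_pos: [0.5483, 0.1495, 0.1352]
orientation: [-179.9, 35.0, -151.4]
ft_force: [0.1, -0.1, -0.1]
grip_width: 0.003
```

```bash
python3 - <<'E'
from h import *
R,p,o=cur();print(o['q'].round(1),inbay(p),o['orientation'],o['ft_force'])
E
```

```text
[  -5.3   20.1  105.6   39.4   30.1 -154.2] [ -0.2 -40.9  66.7] [-179.93572455   34.97448808 -151.43680984] [ 0.13371267 -0.09603879 -0.09879389]
```

Emit:
arm_command(steps=[0, 0, 0, 0, 0, 3, 1, 0, 0, 0, 0, 0, 5, 1, 0, 0, 0, 0, 0, 7, 1, 0, 0, 0, 0, 0, 8, 1, 0, 0, 0, 0, 0, 9, 1, 0, 0, 0, 0, 0, 10, 1, 0, 0, 0, 0, 0, 10, 1, 0, 0, 0, 0, 0, 10, 1])

```text
clock: 4.95
ee_pos: [0.5535, 0.1523, 0.1264]
orientation: [-180.0, 34.9, -151.5]
ft_force: [-0.2, -2.0, 2.2]
grip_width: -0.002
```

Emit:
arm_command(steps=[0, 0, 0, 0, 0, 0.5, 1, 0, 0, 0, 0, 0, 1, 1, 0, 0, 0, 0, 0, 1, 1, 0, 0, 0, 0, 0, 1.5, 1, 0, 0, 0, 0, 0, 1.5, 1, 0, 0, 0, 0, 0, 1.5, 1, 0, 0, 0, 0, 0, 1.5, 1, 0, 0, 0, 0, 0, 1.5, 1])

```text
clock: 5.75
ee_pos: [0.554, 0.1526, 0.1258]
orientation: [-179.9, 35.0, -151.4]
ft_force: [-6.8, -6.6, 10.8]
grip_width: -0.001
```

Emit:
arm_command(steps=[0, 0, 0, 0, -5, -40, 1, 0, 0, 0, 20, -40, -80, 1, 0, 0, 0, 40, -80, -110, 1, 0, 0, 0, 60, -110, -140, 1, 0, 0, 0, 60, -110, -140, 1, 0, 0, 0, 60, -110, -140, 1, 0, 0, 0, 60, -110, -140, 1, 0, 0, 0, 60, -110, -140, 1])

```text
clock: 6.55
ee_pos: [0.4982, 0.0037, 0.2129]
orientation: [179.8, 34.0, -152.1]
ft_force: [-0.5, 0.0, -0.6]
grip_width: 0.003
```

```bash
python3 - <<'E'
from h import *
R,p,o=cur();print(o['q'].round(1),inbay(p),o['orientation'],o['ft_force'])
go(down(140),[.38,-.12,.33]);go(down(75),[.42,-.28,.24],down(140),np.array([.38,-.12,.33]))
E
```

```text
[ -28.     8.4  105.3   36.2   51.9 -165.2] [ -48.8 -145.1  195.6] [ 179.79004103   33.98652728 -152.06597927] [-0.49494799  0.02904223 -0.58432253]
turn [0.3543 0.5192 1.1501] deg 75.1 shift [  69.2  -53.3 -188.1]
turn [ 0.     -0.      1.1345] deg 65.0 shift [-133.5  -96.9   90. ]
```

Emit:
arm_command(steps=[0.3543, 0.5192, 1.1501, 69, -53, -188, 0, 0.3543, 0.5192, 1.1501, 69, -53, -188, 0, 0.3543, 0.5192, 1.1501, 69, -53, -188, 0, 0.3543, 0.5192, 1.1501, 69, -53, -188, 0, 0.3543, 0.5192, 1.1501, 69, -53, -188, 0, 0.3543, 0.5192, 1.1501, 69, -53, -188, 0, 0.3543, 0.5192, 1.1501, 69, -53, -188, 0, 0.3543, 0.5192, 1.1501, 69, -53, -188, 0])

```text
clock: 7.35
ee_pos: [0.3801, -0.1197, 0.3305]
orientation: [178.5, 2.5, 145.2]
ft_force: [-0.2, -0.3, -0.7]
grip_width: 1.0
```

```bash
python3 - <<'E'
from h import *
R,p,o=cur();print(o['q'].round(1),p,o['orientation'],o['ft_force'])
go(down(75),[.42,-.28,.24])
E
```

```text
[-35.7   1.1  85.1   1.5  91.3 -90.9] [ 0.38014215 -0.11969999  0.33048823] [178.49994292   2.54429451 145.22871111] [-0.17275539 -0.33871572 -0.67431799]
turn [0.05   0.0227 1.226 ] deg 70.3 shift [-120.  -111.4   93. ]
```

Emit:
arm_command(steps=[0.05, 0.0227, 1.226, -120, -111, 93, 0, 0.05, 0.0227, 1.226, -120, -111, 93, 0, 0.05, 0.0227, 1.226, -120, -111, 93, 0, 0.05, 0.0227, 1.226, -120, -111, 93, 0, 0.05, 0.0227, 1.226, -120, -111, 93, 0, 0.05, 0.0227, 1.226, -120, -111, 93, 0, 0.05, 0.0227, 1.226, -120, -111, 93, 0, 0.05, 0.0227, 1.226, -120, -111, 93, 0])

```text
clock: 8.15
ee_pos: [0.4214, -0.2794, 0.2396]
orientation: [179.8, -0.1, 76.5]
ft_force: [0.1, 0.2, 0.5]
grip_width: 1.002
```

```bash
python3 - <<'E'
from h import *
R,p,o=cur();print(o['q'].round(1),p,o['orientation'],o['ft_force'])
go(down(41.3),[.457,-.3285,.14])
E
```

```text
[-47.1  16.9  80.4   0.2  82.6 -33.6] [ 0.4214489  -0.27944665  0.23958571] [ 1.79845831e+02 -8.63676132e-02  7.65231258e+01] [0.07630608 0.15828135 0.53791585]
turn [ 0.0021 -0.0023  0.6148] deg 35.2 shift [-39.6  45.7  99.6]
```

Emit:
arm_command(steps=[0.002, -0.002, 0.615, -39.6, 45.7, 99.6, 0, 0.002, -0.002, 0.615, -39.6, 45.7, 99.6, 0, 0.002, -0.002, 0.615, -39.6, 45.7, 99.6, 0, 0.002, -0.002, 0.615, -39.6, 45.7, 99.6, 0, 0.002, -0.002, 0.615, -39.6, 45.7, 99.6, 0, 0.002, -0.002, 0.615, -39.6, 45.7, 99.6, 0, 0.002, -0.002, 0.615, -39.6, 45.7, 99.6, 0, 0.002, -0.002, 0.615, -39.6, 45.7, 99.6, 0])

```text
clock: 8.95
ee_pos: [0.4567, -0.3295, 0.1416]
orientation: [179.8, -0.0, 41.6]
ft_force: [-0.4, 0.3, -0.8]
grip_width: 1.0
```

```bash
python3 - <<'E'
from h import *
R,p,o=cur();print(o['q'].round(1),p,o['orientation'],o['ft_force'])
w=read_camera('wrist');u=wristproj([[.457,-.3285,.034]],o)[0];print(u)
d=np.array([np.cos(np.radians(41.3)),np.sin(np.radians(41.3)),0]);e=np.array([-d[1],d[0],0])
c=np.array([.457,-.3285,.034]);q=wristproj([c+i*.034*d+j*.017*e for i,j in((1,1),(1,-1),(-1,-1),(-1,1))],o)
cv2.polylines(w,[q.astype(int)],True,(0,0,255),1)
s=read_camera('scene')
cv2.imwrite('pics/w2.png',np.hstack([cv2.resize(w,(480,360)),cv2.resize(s[160:360,300:480],(320,360))]))
E
```

```text
[-47.9  27.6  80.5   0.   71.7   0.5] [ 0.45669908 -0.32954647  0.14160491] [ 1.79830078e+02 -7.23386278e-03  4.16251762e+01] [-0.43756602  0.34411996 -0.80451928]
[277.1673888  202.69554068]
```

View pics/w2.png

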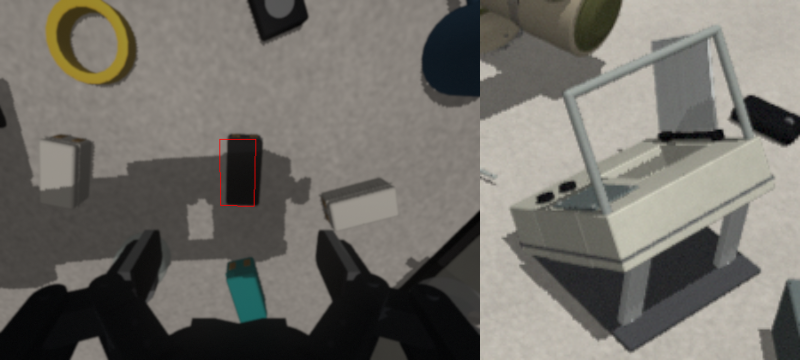

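The hatch is fully open in the scene view. The wrist view shows the pack about 5 px right of the predicted box (around (244,170)), so I shift +3.5 mm along tool y. Nearby blocks clear the fingers.

Emit:
arm_command(steps=[0, 0, 0, 1, 3.5, 40, 0, 0, 0, 0, 1, 3.5, 80, 0, 0, 0, 0, 1, 3.5, 110, 0, 0, 0, 0, 1, 3.5, 130, 0, 0, 0, 0, 1, 3.5, 136, 0, 0, 0, 0, 1, 3.5, 136, 0, 0, 0, 0, 1, 3.5, 136, 0, 0, 0, 0, 1, 3.5, 136, 0])

```text
clock: 9.85
ee_pos: [0.4603, -0.3325, 0.0065]
orientation: [179.7, -0.0, 41.5]
ft_force: [0.3, -0.6, 0.1]
grip_width: 1.004
```

Emit:
arm_command(newtons=45, steps=[0, 0, 0, 0, 0, 2.5, 0.3, 0, 0, 0, 0, 0, 2.5, 0.4, 0, 0, 0, 0, 0, 2.5, 0.5, 0, 0, 0, 0, 0, 2.5, 0.7, 0, 0, 0, 0, 0, 2.5, 0.8, 0, 0, 0, 0, 0, 2.5, 0.8, 0, 0, 0, 0, 0, 2.5, 0.8, 0, 0, 0, 0, 0, 2.5, 0.8])

```text
clock: 10.65
ee_pos: [0.46, -0.3322, 0.0031]
orientation: [179.8, -0.0, 41.5]
ft_force: [0.6, -0.2, 6.9]
grip_width: 0.395
```

Emit:
arm_command(steps=[0, 0, 0, 0, 0, -20, 0.8, 0, 0, 0, 0, 0, -50, 0.8, 0, 0, 0, 0, 0, -90, 0.8, 0, 0, 0, 0, 0, -130, 0.8, 0, 0, 0, 0, 0, -170, 0.8, 0, 0, 0, 0, 0, -210, 0.8, 0, 0, 0, 0, 0, -230, 0.8, 0, 0, 0, 0, 0, -230, 0.8])

```text
clock: 11.45
ee_pos: [0.46, -0.3321, 0.235]
orientation: [179.6, -0.0, 41.5]
ft_force: [0.5, 0.3, -1.9]
grip_width: 0.391
```

```bash
python3 - <<'E'
from h import *
R,p,o=cur();print(o['q'].round(1),p,o['orientation'],o['ft_force'],o['grip_width'])
w=read_camera('wrist');cv2.imwrite('pics/w3.png',w)
go(down(100),[.40,-.20,.33])
go(down(145),[.40,-.10,.34],down(100),np.array([.40,-.20,.33]))
E
```

```text
[-47.8  23.2  71.4   0.   84.9   0.7] [ 0.45997454 -0.33209543  0.2350041 ] [ 1.79596498e+02 -6.18829973e-03  4.15003051e+01] [ 0.5404157   0.30532399 -1.85641949] 0.3905328471821574
turn [ 0.0027  0.0015 -1.0211] deg 58.5 shift [  42.7 -137.6  -97.8]
turn [ 0.      0.     -0.7854] deg 45.0 shift [ 98.5  17.4 -10. ]
```

View pics/w3.png

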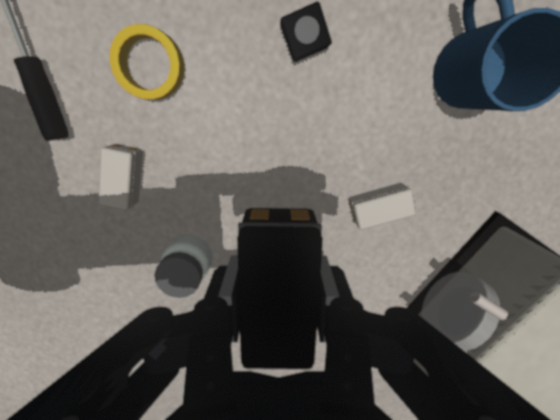

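```bash
python3 - <<'E'
from h import *
H=np.linalg.inv(calibration('wrist')['hand_eye']);c=calibration('wrist')
for x in(-34,-30,30,34,38):
    p=H@[x/1e3,0,-.031,1];print(x,c['fy']*p[1]/p[2]+c['cy'])
E
```

```text
-34 371.0526251306803
-30 364.1104087653556
30 242.5501612382828
34 233.07557844559614
38 223.3985610201134
```

Emit:
arm_command(steps=[0.003, 0.0015, -1.021, 43, -138, -98, 0.8, 0.003, 0.0015, -1.021, 43, -138, -98, 0.8, 0.003, 0.0015, -1.021, 43, -138, -98, 0.8, 0.003, 0.0015, -1.021, 43, -138, -98, 0.8, 0.003, 0.0015, -1.021, 43, -138, -98, 0.8, 0.003, 0.0015, -1.021, 43, -138, -98, 0.8, 0.003, 0.0015, -1.021, 43, -138, -98, 0.8, 0.003, 0.0015, -1.021, 43, -138, -98, 0.8])

```text
clock: 12.3
ee_pos: [0.3998, -0.1993, 0.3283]
orientation: [-179.8, -0.2, 100.0]
ft_force: [-0.7, -0.7, -2.2]
grip_width: 0.392
```

Emit:
arm_command(steps=[0, 0, -0.785, 98, 17, -10, 0.8, 0, 0, -0.785, 98, 17, -10, 0.8, 0, 0, -0.785, 98, 17, -10, 0.8, 0, 0, -0.785, 98, 17, -10, 0.8, 0, 0, -0.785, 98, 17, -10, 0.8, 0, 0, -0.785, 98, 17, -10, 0.8, 0, 0, -0.785, 98, 17, -10, 0.8, 0, 0, -0.785, 98, 17, -10, 0.8])

```text
clock: 13.1
ee_pos: [0.3997, -0.1001, 0.3396]
orientation: [-180.0, -0.2, 144.8]
ft_force: [-0.4, 0.2, -1.6]
grip_width: 0.392
```

```bash
python3 - <<'E'
from h import *
R,p,o=cur();print(o['q'].round(1),p,o['orientation'],o['ft_force'],o['grip_width'])
go(PRESS,W([-20,-10,190]))
E
```

```text
[-30.6   3.9  80.6   0.   95.7 -85.4] [ 0.39972731 -0.10014165  0.33962931] [-1.79998489e+02 -1.56204012e-01  1.44780211e+02] [-0.37910449  0.16695255 -1.63250389] 0.3922710265674914
turn [-0.3381 -0.5481 -1.0774] deg 71.9 shift [ 88.5 225.4 115. ]
```

Emit:
arm_command(steps=[-0.338, -0.548, -1.077, 88, 225, 115, 0.8, -0.338, -0.548, -1.077, 88, 225, 115, 0.8, -0.338, -0.548, -1.077, 88, 225, 115, 0.8, -0.338, -0.548, -1.077, 88, 225, 115, 0.8, -0.338, -0.548, -1.077, 88, 225, 115, 0.8, -0.338, -0.548, -1.077, 88, 225, 115, 0.8, -0.338, -0.548, -1.077, 88, 225, 115, 0.8, -0.338, -0.548, -1.077, 88, 225, 115, 0.8])

```text
clock: 13.9
ee_pos: [0.456, 0.1358, 0.2246]
orientation: [178.1, 32.2, -157.3]
ft_force: [0.6, -0.3, -2.7]
grip_width: 0.395
```

```bash
python3 - <<'E'
from h import *
R,p,o=cur();print(o['q'].round(1),inbay(p),o['orientation'],o['ft_force'],o['grip_width'])
go(PRESS,W([-3,0,110]))
E
```

```text
[  -7.5    3.3  108.1   25.4   43.8 -135.4] [-20.7  -8.9 190.2] [ 178.07897165   32.24280968 -157.30553057] [ 0.55626894 -0.28678096 -2.72397442] 0.39515666206428196
turn [-0.0232 -0.0466 -0.086 ] deg 5.8 shift [-20.5  12.4  79. ]
```

Emit:
arm_command(steps=[-0.023, -0.0466, -0.086, -20.5, 12.4, 79, 0.8, -0.023, -0.0466, -0.086, -20.5, 12.4, 79, 0.8, -0.023, -0.0466, -0.086, -20.5, 12.4, 79, 0.8, -0.023, -0.0466, -0.086, -20.5, 12.4, 79, 0.8, -0.023, -0.0466, -0.086, -20.5, 12.4, 79, 0.8, -0.023, -0.0466, -0.086, -20.5, 12.4, 79, 0.8, -0.023, -0.0466, -0.086, -20.5, 12.4, 79, 0.8, -0.023, -0.0466, -0.086, -20.5, 12.4, 79, 0.8])

```text
clock: 14.7
ee_pos: [0.5056, 0.1713, 0.1704]
orientation: [-180.0, 35.0, -151.7]
ft_force: [0.0, -1.3, -0.5]
grip_width: 0.391
```

```bash
python3 - <<'E'
from h import *
R,p,o=cur();print(o['q'].round(1),inbay(p),o['orientation'],o['ft_force'],o['grip_width'])
w=read_camera('wrist')
q=wristproj([W(v) for v in([-45,-55,48],[-45,55,48],[45,55,48],[45,-55,48])],o)
cv2.polylines(w,[q.astype(int)],True,(0,0,255),1);cv2.imwrite('pics/w4.png',w)
go(PRESS,W([-1,0,55]))
E
```

```text
[  -2.5   13.5  108.    33.6   32.  -145.4] [ -2.2  -1.4 111.1] [-179.9506556    35.00097782 -151.65522268] [ 0.0283801  -1.28879409 -0.54173138] 0.3910034613304894
turn [-0.0028 -0.0002 -0.003 ] deg 0.2 shift [-1.3  1.5 55.9]
```

View pics/w4.png

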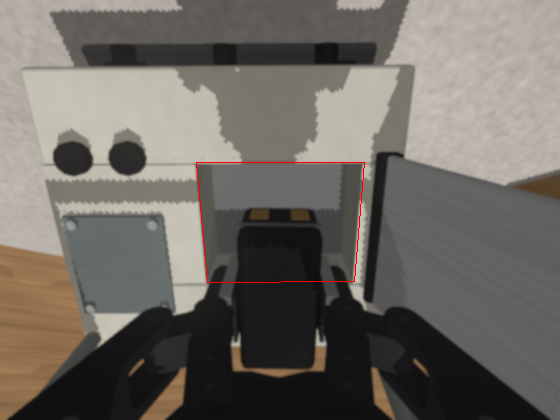

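The predicted bay outline (197–363, 163–282) matches the image, and the pack is straight and centred. Lowering it in.

Emit:
arm_command(steps=[-0.003, 0, -0.003, -1.3, 1.5, 25, 0.8, -0.003, 0, -0.003, -1.3, 1.5, 50, 0.8, -0.003, 0, -0.003, -1.3, 1.5, 65, 0.8, -0.003, 0, -0.003, -1.3, 1.5, 80, 0.8, -0.003, 0, -0.003, -1.3, 1.5, 90, 0.8, -0.003, 0, -0.003, -1.3, 1.5, 97, 0.8, -0.003, 0, -0.003, -1.3, 1.5, 97, 0.8, -0.003, 0, -0.003, -1.3, 1.5, 97, 0.8])

```text
clock: 15.55
ee_pos: [0.5547, 0.1997, 0.0914]
orientation: [180.0, 35.0, -151.4]
ft_force: [-0.7, 0.3, -1.7]
grip_width: 0.39
```

```bash
python3 - <<'E'
from h import *
R,p,o=cur();print(o['q'].round(1),inbay(p),o['orientation'],Rb.T@o['ft_force'],o['grip_width'])
E
```

```text
[   1.5   26.   105.8   43.9   22.1 -154.4] [-1.1  0.  13.9] [ 179.97422607   34.96829815 -151.43446131] [-1.35835624  0.55896951 -1.08757691] 0.3895209082496399
```

Emit:
arm_command(steps=[0, 0, 0, 0, 0, 3, 0.8, 0, 0, 0, 0, 0, 5, 0.8, 0, 0, 0, 0, 0, 7, 0.8, 0, 0, 0, 0, 0, 8.5, 0.8, 0, 0, 0, 0, 0, 9.5, 0.8, 0, 0, 0, 0, 0, 10, 0.8, 0, 0, 0, 0, 0, 10.5, 0.8, 0, 0, 0, 0, 0, 10.5, 0.8])

```text
clock: 16.35
ee_pos: [0.5601, 0.2026, 0.0824]
orientation: [180.0, 34.9, -151.4]
ft_force: [-0.3, -0.5, -1.7]
grip_width: 0.395
```

```bash
python3 - <<'E'
from h import *
R,p,o=cur();print(o['q'].round(1),inbay(p),Rb.T@o['ft_force'],o['grip_width'])
E
```

```text
[   1.9   27.4  105.3   45.2   21.3 -155.6] [-1.2  0.1  3. ] [-1.40031704 -0.27300022 -1.09588337] 0.3951219227357338
```

Emit:
arm_command(steps=[0, 0, 0, 0, 0, 0.5, 0.8, 0, 0, 0, 0, 0, 0.5, 0.8, 0, 0, 0, 0, 0, 1, 0.8, 0, 0, 0, 0, 0, 1, 0.8, 0, 0, 0, 0, 0, 1.5, 0.8, 0, 0, 0, 0, 0, 1.5, 0.8, 0, 0, 0, 0, 0, 1.5, 0.8, 0, 0, 0, 0, 0, 1.5, 0.8])

```text
clock: 17.15
ee_pos: [0.5603, 0.2027, 0.0822]
orientation: [180.0, 35.0, -151.4]
ft_force: [-11.9, -9.3, 14.4]
grip_width: 0.391
```

```bash
python3 - <<'E'
from h import *
R,p,o=cur();print(o['q'].round(1),inbay(p),Rb.T@o['ft_force'],o['grip_width'])
E
```

```text
[   1.9   27.4  105.4   45.4   21.2 -155.8] [-1.2  0.   2.7] [-3.93540514 -2.48531112 20.27553388] 0.3911652854297665
```

The pack is seated on the floor (20 N contact), so I release it.

Emit:
arm_command(steps=[0, 0, 0, 0, 0, -1, 0.8, 0, 0, 0, 0, 0, -1, 0.5, 0, 0, 0, 0, 0, -1, 0.4, 0, 0, 0, 0, 0, -1, 0.36, 0, 0, 0, 0, 0, -1, 0.36, 0, 0, 0, 0, 0, -1, 0.36, 0, 0, 0, 0, 0, -1, 0.36, 0, 0, 0, 0, 0, -1, 0.36])

```text
clock: 17.95
ee_pos: [0.5603, 0.2027, 0.0821]
orientation: [180.0, 35.0, -151.4]
ft_force: [-0.8, 1.0, -0.2]
grip_width: 0.642
```

Emit:
arm_command(steps=[0, 0, 0, 0, 0, -5, 0.36, 0, 0, 0, 0, 0, -15, 0.36, 0, 0, 0, 0, 0, -35, 0.36, 0, 0, 0, 0, 0, -60, 0.36, 0, 0, 0, 0, 0, -90, 0.36, 0, 0, 0, 0, 0, -120, 0.36, 0, 0, 0, 0, 0, -140, 0.36, 0, 0, 0, 0, 0, -140, 0.36])

```text
clock: 18.75
ee_pos: [0.4894, 0.1638, 0.1995]
orientation: [-179.8, 35.2, -151.4]
ft_force: [0.1, -0.3, 0.2]
grip_width: 0.641
```

```bash
python3 - <<'E'
from h import *
R,p,o=cur();print(o['q'].round(1),inbay(p),o['orientation'],Rb.T@o['ft_force'],o['grip_width'])
w=read_camera('wrist');cv2.imwrite('pics/w5.png',w)
E
```

```text
[  -3.9    9.1  107.7   31.1   36.5 -143.4] [ -0.2  -0.3 145.1] [-179.83942539   35.1605975  -151.37361873] [ 0.05516845 -0.25891374  0.16666611] 0.6408652616103723
```

View pics/w5.png

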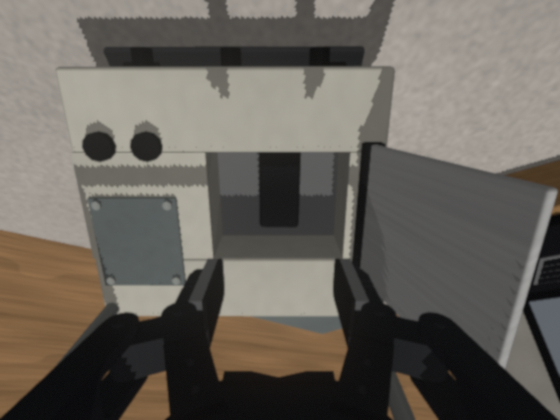

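The pack lies flat in the bay at (280,190), with the hatch open on the right of the view. Next I close the fingers and go over the hatch to its left side.

Emit:
arm_command(steps=[0, 0, 0, 10, 0, -40, 1, 0, 0, 0, 15, 0, -72, 1, 0, 0, 0, 15, 40, -72, 1, 0, 0, 0, 15, 80, -72, 1, 0, 0, 0, 15, 115, -72, 1, 0, 0, 0, 15, 145, -72, 1, 0, 0, 0, 15, 145, -72, 1, 0, 0, 0, 15, 145, -72, 1])

```text
clock: 19.6
ee_pos: [0.3732, 0.2666, 0.2466]
orientation: [180.0, 34.9, -151.3]
ft_force: [0.0, -0.4, 0.2]
grip_width: 0.004
```

```bash
python3 - <<'E'
from h import *
R,p,o=cur();print(o['q'].round(1),inbay(p),o['orientation'],Rb.T@o['ft_force'],o['grip_width'])
go(PRESS,W([-12,145,150]))
E
```

```text
[  16.7   -1.   109.6   11.3   37.7 -108.9] [-16.5 145.6 214.1] [ 179.96385189   34.87968769 -151.30816216] [-0.00938172 -0.33882188  0.22453029] 0.003999448376280324
turn [ 0.002  -0.0021  0.0019] deg 0.2 shift [-4.6 -0.7 64.1]
```

Emit:
arm_command(steps=[0.002, -0.002, 0.002, -4.5, -0.5, 32, 1, 0.002, -0.002, 0.002, -4.5, -0.5, 64, 1, 0.002, -0.002, 0.002, -4.5, -0.5, 64, 1, 0.002, -0.002, 0.002, -4.5, -15, 64, 1, 0.002, -0.002, 0.002, -4.5, -25, 64, 1, 0.002, -0.002, 0.002, -4.5, -35, 64, 1, 0.002, -0.002, 0.002, -4.5, -45, 64, 1, 0.002, -0.002, 0.002, -4.5, -45, 64, 1])

```text
clock: 20.4
ee_pos: [0.4311, 0.2443, 0.1981]
orientation: [-180.0, 35.1, -151.7]
ft_force: [0.5, 0.9, -0.4]
grip_width: -0.004
```

```bash
python3 - <<'E'
from h import *
R,p,o=cur();print(o['q'].round(1),inbay(p),o['orientation'],Rb.T@o['ft_force'],o['grip_width'])
E
```

```text
[  10.3    6.9  110.8   20.7   30.1 -122.9] [-11.3  98.3 151.3] [-179.98562449   35.10713212 -151.71860979] [ 0.46746293  0.60995658 -0.82845725] -0.004025519922536258
```

Pushing has begun gently. I continue to y ≈ -2 at constant z.

Emit:
arm_command(steps=[0, 0, 0, 0, -12, 0, 1, 0, 0, 0, 0, -24, 0, 1, 0, 0, 0, 0, -36, 0, 1, 0, 0, 0, 0, -48, 0, 1, 0, 0, 0, 0, -60, 0, 1, 0, 0, 0, 0, -72, 0, 1, 0, 0, 0, 0, -84, 0, 1, 0, 0, 0, 0, -96, 0, 1])

```text
clock: 21.2
ee_pos: [0.4758, 0.161, 0.1977]
orientation: [180.0, 35.0, -151.6]
ft_force: [-0.5, 1.6, 0.3]
grip_width: -0.003
```

```bash
python3 - <<'E'
from h import *
R,p,o=cur();print(o['q'].round(1),inbay(p),o['orientation'],Rb.T@o['ft_force'],o['grip_width'])
w=read_camera('wrist');cv2.imwrite('pics/w6.png',w)
E
```

```text
[  -4.5    7.9  109.6   31.9   36.3 -144.5] [-12.    3.8 151.2] [ 179.95072096   35.04713223 -151.60262884] [0.40816818 1.64720813 0.03723602] -0.0027299700179217756
```

View pics/w6.png

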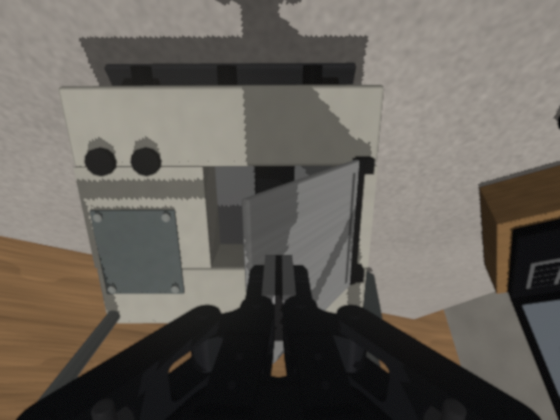

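The hatch is at about 45° with the fingertip on its outer face near the free edge (x≈270 px). I follow the arc down to just short of closed.

Emit:
arm_command(steps=[0, 0, 0, -2, -6, 12, 1, 0, 0, 0, -3, -14, 22, 1, 0, 0, 0, -4, -21, 30, 1, 0, 0, 0, -6, -31, 45, 1, 0, 0, 0, -8, -38, 62, 1, 0, 0, 0, -10, -42, 74, 1, 0, 0, 0, -12, -43, 82, 1, 0, 0, 0, -12, -43, 86, 1])

```text
clock: 22.05
ee_pos: [0.5489, 0.1515, 0.1337]
orientation: [-179.9, 35.0, -151.6]
ft_force: [-2.0, -2.1, 0.7]
grip_width: -0.003
```

```bash
python3 - <<'E'
from h import *
R,p,o=cur();print(o['q'].round(1),inbay(p),o['orientation'],Rb.T@o['ft_force'],o['grip_width'])
E
```

```text
[  -5.    20.3  105.6   39.6   29.7 -154.1] [  0.1 -39.5  64.7] [-179.93046151   35.04422259 -151.55175913] [-1.84570267 -0.86995784  2.09155508] -0.0034521274342789914
```

Emit:
arm_command(steps=[0, 0, 0, 0, 0, 2, 1, 0, 0, 0, 0, 0, 4, 1, 0, 0, 0, 0, 0, 6, 1, 0, 0, 0, 0, 0, 7, 1, 0, 0, 0, 0, 0, 8, 1, 0, 0, 0, 0, 0, 9, 1, 0, 0, 0, 0, 0, 9.5, 1, 0, 0, 0, 0, 0, 9.5, 1])

```text
clock: 22.85
ee_pos: [0.5538, 0.1544, 0.1266]
orientation: [-180.0, 35.1, -151.6]
ft_force: [-3.3, -3.2, 6.7]
grip_width: 0.002
```

```bash
python3 - <<'E'
from h import *
R,p,o=cur();print(inbay(p),Rb.T@o['ft_force'])
E
```

```text
[  0.7 -39.3  55.6] [ 0.17888277 -1.25548729  8.03073008]
```

At the hard stop (8 N), so I back off straight.

Emit:
arm_command(steps=[0, 0, 0, 0, 0, 0.5, 1, 0, 0, 0, 0, 0, -4, 1, 0, 0, 0, 0, 0, -10, 1, 0, 0, 0, 0, 0, -25, 1, 0, 0, 0, 0, 0, -50, 1, 0, 0, 0, 0, 0, -80, 1, 0, 0, 0, 10, 0, -110, 1, 0, 0, 0, 10, 0, -110, 1])

```text
clock: 23.65
ee_pos: [0.4896, 0.1199, 0.2125]
orientation: [-179.9, 35.2, -151.5]
ft_force: [-0.0, -0.3, 0.3]
grip_width: 0.004
```

Emit:
arm_command(steps=[0, 0, 0, 10, 0, -20, 1, 0, 0, 0, 20, 0, -30, 1, 0, 0, 0, 20, 0, -30, 1, 0, 0, 0, 20, 0, -30, 1, 0, 0, 0, 20, 0, -30, 1, 0, 0, 0, 20, 0, -30, 1, 0, 0, 0, 20, 0, -30, 1, 0, 0, 0, 20, 0, -30, 1])

```text
clock: 24.45
ee_pos: [0.4613, 0.1045, 0.2233]
orientation: [180.0, 35.0, -151.6]
ft_force: [0.1, -1.1, -1.1]
grip_width: -0.0
```

```bash
python3 - <<'E'
from h import *
R,p,o=cur();print(o['clock'],inbay(p),o['ft_force'])
w=read_camera('wrist');s=read_camera('scene')
q=wristproj([W(v) for v in([-53,-62,62],[53,-62,62],[0,-41,62])],o);print(q.round(1))
cv2.imwrite('pics/w7.png',np.hstack([cv2.resize(w,(480,360)),cv2.resize(s[160:360,300:480],(320,360))]))
E
```

```text
24.45 [-29.9 -38.9 195. ] [ 0.08784215 -1.09902369 -1.10705133]
[[252.3 169.5]
 [255.4 274.5]
 [276.3 225. ]]
```

View pics/w7.png

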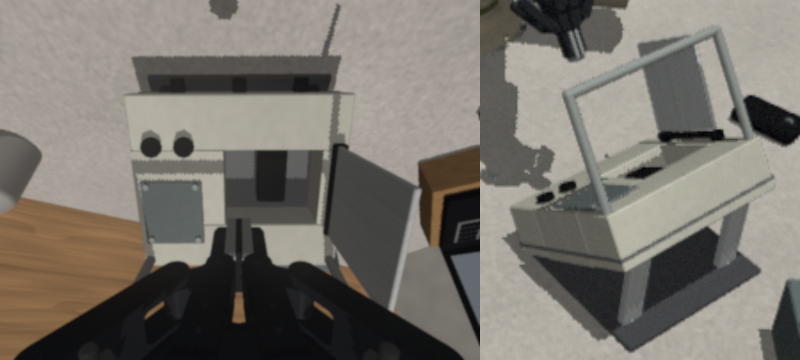

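The hatch sprang open again after the press: the wrist view shows it open at (370,210) and the pack still in the bay at (270,175). Probably the fast swing coasted past the latch point and my press then freed it. I repeat more slowly, checking the state before pressing. First, back over to the left side.

Emit:
arm_command(steps=[0, 0, 0, -5, 0, -22, 1, 0, 0, 0, -10, 40, -22, 1, 0, 0, 0, -15, 85, -22, 1, 0, 0, 0, -18, 130, -22, 1, 0, 0, 0, -18, 175, -22, 1, 0, 0, 0, -18, 185, -22, 1, 0, 0, 0, -18, 185, -22, 1, 0, 0, 0, -18, 185, -22, 1])

```text
clock: 25.35
ee_pos: [0.3752, 0.2679, 0.2518]
orientation: [-180.0, 35.1, -151.5]
ft_force: [0.5, 0.4, 0.1]
grip_width: -0.0
```

```bash
python3 - <<'E'
from h import *
R,p,o=cur();print(inbay(p),o['orientation'],o['ft_force'])
go(PRESS,W([-12,145,150]))
E
```

```text
[-11.5 145.8 217. ] [-179.98459582   35.06341042 -151.54814502] [0.53474937 0.36151614 0.05832511]
turn [-0.0013  0.0011 -0.0015] deg 0.1 shift [ 0.5 -0.7 67. ]
```

Emit:
arm_command(steps=[0, 0, 0, 0, 0, 35, 1, 0, 0, 0, 0, 0, 67, 1, 0, 0, 0, 0, -10, 67, 1, 0, 0, 0, 0, -20, 67, 1, 0, 0, 0, 0, -30, 67, 1, 0, 0, 0, 0, -40, 67, 1, 0, 0, 0, 0, -47, 67, 1, 0, 0, 0, 0, -54, 67, 1])

```text
clock: 26.15
ee_pos: [0.4357, 0.237, 0.197]
orientation: [180.0, 35.1, -151.8]
ft_force: [-0.8, 0.8, 0.6]
grip_width: -0.001
```

Emit:
arm_command(steps=[0, 0, 0, 0, -7, 0, 1, 0, 0, 0, 0, -14, 0, 1, 0, 0, 0, 0, -21, 0, 1, 0, 0, 0, 0, -28, 0, 1, 0, 0, 0, 0, -35, 0, 1, 0, 0, 0, 0, -42, 0, 1, 0, 0, 0, 0, -49, 0, 1, 0, 0, 0, 0, -56, 0, 1])

```text
clock: 26.95
ee_pos: [0.4614, 0.1891, 0.197]
orientation: [180.0, 35.1, -151.6]
ft_force: [0.2, 2.2, -0.9]
grip_width: 0.004
```

Emit:
arm_command(steps=[0, 0, 0, 0, -6, 0, 1, 0, 0, 0, 0, -12, 0, 1, 0, 0, 0, 0, -18, 0, 1, 0, 0, 0, 0, -24, 0, 1, 0, 0, 0, 0, -28, 0, 1, 0, 0, 0, 0, -32, 0, 1, 0, 0, 0, 0, -34, 0, 1, 0, 0, 0, 0, -34, 0, 1])

```text
clock: 27.75
ee_pos: [0.4776, 0.1595, 0.1971]
orientation: [-180.0, 35.1, -151.6]
ft_force: [-1.1, 0.2, 0.4]
grip_width: 0.001
```

```bash
python3 - <<'E'
from h import *
R,p,o=cur();print(o['clock'],inbay(p),o['orientation'],Rb.T@o['ft_force'])
E
```

```text
27.75 [-11.7   1.6 150.3] [-179.97523386   35.07374347 -151.58449933] [-0.4403073   0.69127187  0.85045274]
```

Emit:
arm_command(steps=[0, 0, 0, -1, -4, 8, 1, 0, 0, 0, -2, -8, 15, 1, 0, 0, 0, -3, -14, 22, 1, 0, 0, 0, -4, -20, 29, 1, 0, 0, 0, -6, -26, 37, 1, 0, 0, 0, -7, -31, 45, 1, 0, 0, 0, -8, -35, 53, 1, 0, 0, 0, -10, -38, 60, 1])

```text
clock: 28.55
ee_pos: [0.5335, 0.1465, 0.1529]
orientation: [180.0, 35.0, -151.6]
ft_force: [-2.5, -0.4, 1.1]
grip_width: 0.002
```

Emit:
arm_command(steps=[0, 0, 0, 0, -1, 4, 1, 0, 0, 0, -1, -2, 8, 1, 0, 0, 0, -2, -3, 12, 1, 0, 0, 0, -2, -4, 15, 1, 0, 0, 0, -2, -4, 18, 1, 0, 0, 0, -2, -4, 20, 1, 0, 0, 0, -2, -4, 20, 1, 0, 0, 0, -2, -4, 20, 1])

```text
clock: 29.35
ee_pos: [0.5467, 0.1492, 0.1387]
orientation: [-180.0, 35.1, -151.6]
ft_force: [-1.3, -2.1, 1.2]
grip_width: -0.003
```

```bash
cat > f.py <<'E'
from h import *
F=[]
for i in range(4):
    F.append(Rb.T@get_obs()['ft_force']);w=read_camera('wrist')
R,p,o=cur();print(o['clock'],inbay(p),np.mean(F,0).round(2))
import sys;cv2.imwrite('pics/%s.png'%sys.argv[1],w)
# plate free edge angle: project edge for a few angles
for q in(-.06,0,.05,.1,.15,.2,1.85):
    print(q,wristproj([W([x,64-126*np.cos(q)+5*np.sin(q),57+126*np.sin(q)+5*np.cos(q)]) for x in(-53,)],o)[0].round(1))
E
python3 f.py w8
```

```text
29.55 [  0.5 -40.4  70.5] [-0.52 -1.75  2.32]
-0.06 [235.1 159.7]
0 [233.2 162.6]
0.05 [232.2 165.3]
0.1 [231.9 168.1]
0.15 [232.3 171.2]
0.2 [233.5 174.5]
1.85 [1319.6  322.1]
```

View pics/w8.png

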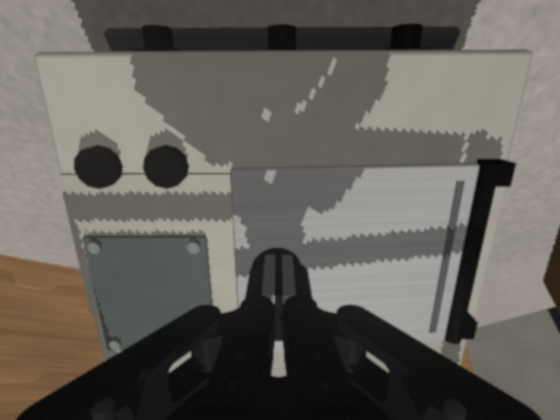

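The view shows the hatch nearly shut, with its corner at (233,167), so q≈0.08. It pushes on the finger with 2.3 N, so it is not latched yet. Now I press once.

Emit:
arm_command(steps=[0, 0, 0, 0, 0, 3, 1, 0, 0, 0, 0, 0, 6, 1, 0, 0, 0, 0, 0, 9, 1, 0, 0, 0, 0, 0, 11, 1, 0, 0, 0, 0, 0, 12.5, 1, 0, 0, 0, 0, 0, 14, 1, 0, 0, 0, 0, 0, 15, 1, 0, 0, 0, 0, 0, 15, 1])

```text
clock: 30.35
ee_pos: [0.554, 0.1535, 0.1264]
orientation: [-180.0, 35.1, -151.6]
ft_force: [-3.4, -4.3, 7.0]
grip_width: -0.0
```

```bash
python3 f.py a1|head -1
```

```text
30.55 [  0.4 -40.2  55.5] [-0.21 -2.    8.29]
```

Emit:
arm_command(steps=[0, 0, 0, 0, 0, -2, 1, 0, 0, 0, 0, 0, -4, 1, 0, 0, 0, 0, 0, -6, 1, 0, 0, 0, 0, 0, -8, 1, 0, 0, 0, 0, 0, -10, 1, 0, 0, 0, 0, 0, -12, 1, 0, 0, 0, 0, 0, -12, 1, 0, 0, 0, 0, 0, -12, 1])

```text
clock: 31.35
ee_pos: [0.5477, 0.1503, 0.1358]
orientation: [180.0, 35.0, -151.6]
ft_force: [-1.1, 0.9, 2.2]
grip_width: -0.001
```

```bash
python3 f.py a2; python3 - <<'E'
import cv2,numpy as np
for n in('w8','a1','a2'):
    w=cv2.imread(f'pics/{n}.png',0).astype(int);print(n,w[150:180,410:440].mean(1).round().tolist())
E
```

```text
31.55 [  0.  -40.   67.2] [0.56 1.3  1.93]
-0.06 [233.7 161.9]
0 [231.7 164.9]
0.05 [230.6 167.7]
0.1 [230.2 170.7]
0.15 [230.5 173.9]
0.2 [231.7 177.4]
1.85 [1389.   340.1]
w8 [94.0, 94.0, 94.0, 94.0, 94.0, 94.0, 94.0, 94.0, 94.0, 94.0, 94.0, 94.0, 92.0, 89.0, 87.0, 97.0, 116.0, 136.0, 150.0, 155.0, 156.0, 156.0, 155.0, 155.0, 156.0, 156.0, 156.0, 155.0, 154.0, 154.0]
a1 [94.0, 94.0, 94.0, 94.0, 94.0, 94.0, 94.0, 94.0, 95.0, 95.0, 94.0, 95.0, 94.0, 94.0, 95.0, 94.0, 94.0, 91.0, 86.0, 87.0, 100.0, 119.0, 137.0, 150.0, 155.0, 155.0, 154.0, 154.0, 154.0, 154.0]
a2 [94.0, 94.0, 94.0, 94.0, 94.0, 94.0, 94.0, 94.0, 94.0, 94.0, 94.0, 94.0, 94.0, 94.0, 92.0, 88.0, 87.0, 97.0, 116.0, 136.0, 150.0, 155.0, 156.0, 156.0, 155.0, 155.0, 156.0, 156.0, 156.0, 155.0]
```

```bash
python3 - <<'E'
from h import *
R,p,o=cur()
def row(pz,q):
    o2=dict(o);o2['ee_pos']=W(pz);yy=[]
    for r in (20,126):
        for z in(5,0): yy.append(wristproj([W([-53,64-r*np.cos(q)+z*np.sin(q),57+r*np.sin(q)+z*np.cos(q)])],o2)[0])
    f=lambda a,b:b[1]+(a[1]-b[1])*(425-b[0])/(a[0]-b[0])
    return round(f(yy[0],yy[2]),1)
for n,pz in(('w8',[.5,-40.4,70.5]),('a1',[.4,-40.2,55.5]),('a2',[0,-40,67.2])):
    w=cv2.imread(f'pics/{n}.png',0).astype(float)
    print(n,'img half-level row',[float(np.interp(128,w[164 if n!='a1' else 168:180,c],np.arange(164 if n!='a1' else 168,180))) .__round__(1) for c in(424,425,426)],{q:row(pz,q) for q in(-.06,-.03,0,.03,.06,.09)})
    # left corner: leftmost bright/dark boundary row near col 240
    print([int(v) for v in w[155:180,245]])
E
```

```text
w8 img half-level row [166.6, 166.6, 166.6] {-0.06: np.float64(161.4), -0.03: np.float64(161.8), 0: np.float64(162.2), 0.03: np.float64(162.6), 0.06: np.float64(163.1), 0.09: np.float64(163.5)}
[97, 97, 98, 97, 97, 97, 97, 97, 97, 97, 96, 94, 87, 84, 88, 93, 96, 96, 97, 97, 96, 96, 95, 96, 96]
a1 img half-level row [171.5, 171.5, 171.5] {-0.06: np.float64(167.9), -0.03: np.float64(168.5), 0: np.float64(169.0), 0.03: np.float64(169.6), 0.06: np.float64(170.3), 0.09: np.float64(170.9)}
[96, 97, 97, 96, 96, 97, 97, 97, 96, 97, 94, 89, 83, 86, 91, 93, 95, 96, 96, 96, 95, 95, 94, 94, 95]
a2 img half-level row [168.6, 168.6, 168.6] {-0.06: np.float64(163.8), -0.03: np.float64(164.2), 0: np.float64(164.6), 0.03: np.float64(165.1), 0.06: np.float64(165.5), 0.09: np.float64(166.0)}
[97, 98, 98, 97, 97, 97, 97, 97, 97, 97, 97, 96, 92, 86, 84, 88, 92, 95, 96, 96, 97, 96, 95, 95, 95]
```

Emit:
arm_command(steps=[0, 0, 0, 0, 0, 5, 1, 0, 0, 0, 0, 0, 9, 1, 0, 0, 0, 0, 0, 11, 1, 0, 0, 0, 0, 0, 12, 1, 0, 0, 0, 0, 0, 12.5, 1, 0, 0, 0, 0, 0, 13, 1, 0, 0, 0, 0, 0, 13.2, 1, 0, 0, 0, 0, 0, 13.2, 1])

```text
clock: 32.35
ee_pos: [0.5542, 0.1534, 0.126]
orientation: [-179.9, 35.1, -151.5]
ft_force: [-15.5, -9.1, 16.7]
grip_width: 0.004
```

```bash
cat > e.py <<'E'
from h import *
import sys
# corner row at col 245 -> q, using mean pose; prints observed and predicted
F=[]
for i in range(3): F.append(Rb.T@get_obs()['ft_force']);w=read_camera('wrist')
R,p,o=cur();print(o['clock'],inbay(p),np.mean(F,0).round(2))
cv2.imwrite('pics/%s.png'%sys.argv[1],w)
def row(q,o):
    a,b=[wristproj([W([-53,64-r*np.cos(q)+5*np.sin(q),57+r*np.sin(q)+5*np.cos(q)])],o)[0] for r in(90,126)]
    return (b[1]+(a[1]-b[1])*(245-b[0])/(a[0]-b[0])).round(1)
for n,pz in(('w8',[.5,-40.4,70.5]),('a1',[.4,-40.2,55.5]),('a2',[0,-40,67.2]),(sys.argv[1],inbay(p))):
    g=cv2.imread(f'pics/{n}.png',0).astype(float)[150:185,243:248].mean(1);k=g.argmin();d=[g[k-1],g[k],g[k+1]]
    ob=150+k+.5*(d[0]-d[2])/(d[0]-2*d[1]+d[2])
    o2=dict(o);o2['ee_pos']=W(pz);print(n,round(ob,2),{q:float(row(q,o2)) for q in(-.06,-.03,0,.03,.06,.09)})
E
python3 e.py a3
```

```text
32.5 [  0.3 -40.4  55.1] [-5.37 -0.57 23.5 ]
w8 167.93 {-0.06: 159.7, -0.03: 161.1, 0: 162.5, 0.03: 164.0, 0.06: 165.5, 0.09: 167.1}
a1 167.21 {-0.06: 166.0, -0.03: 167.7, 0: 169.4, 0.03: 171.2, 0.06: 173.0, 0.09: 175.0}
a2 168.86 {-0.06: 162.0, -0.03: 163.4, 0: 164.9, 0.03: 166.5, 0.06: 168.1, 0.09: 169.8}
a3 167.47 {-0.06: 166.4, -0.03: 168.1, 0: 169.8, 0.03: 171.6, 0.06: 173.5, 0.09: 175.5}
```

The images show a1 and a3 at the hard stop (q≈-0.06) and a2 at about 0.055, so it did not latch after a slow release. The first release that worked was a fast one, so I let go crisply this time.

Emit:
arm_command(steps=[0, 0, 0, 0, 0, -50, 1, 0, 0, 0, 0, 0, -60, 1, 0, 0, 0, 0, 0, -60, 1, 0, 0, 0, 0, 0, -60, 1, 0, 0, 0, 0, 0, -60, 1, 0, 0, 0, 0, 0, -60, 1, 0, 0, 0, 0, 0, -60, 1, 0, 0, 0, 0, 0, -60, 1])

```text
clock: 33.3
ee_pos: [0.5243, 0.1376, 0.1739]
orientation: [180.0, 35.0, -151.6]
ft_force: [-0.2, 0.7, 1.7]
grip_width: 0.001
```

```bash
python3 - <<'E'
from h import *
R,p,o=cur();w=read_camera('wrist');cv2.imwrite('pics/a4.png',w);print(inbay(p),Rb.T@o['ft_force'])
for q in(0,.1,.3,.6,1.,1.5,1.85):
    print(q,[wristproj([W([x,64-126*np.cos(q)+5*np.sin(q),57+126*np.sin(q)+5*np.cos(q)])],o)[0].round(0).tolist() for x in(-53,)])
u=wristproj([W([0,-41,62])],o)[0];print('mark',u,w[int(u[1])-3:int(u[1])+4:3,int(u[0])-25:int(u[0])+26:5].mean(2).round())
E
```

```text
[ -0.  -39.9 113.8] [1.08597979 0.71409143 1.34247704]
0 [[242.0, 150.0]]
0.1 [[242.0, 153.0]]
0.3 [[248.0, 161.0]]
0.6 [[285.0, 177.0]]
1.0 [[411.0, 202.0]]
1.5 [[678.0, 224.0]]
1.85 [[813.0, 215.0]]
mark [276.7912473 229.6617515] [[156. 101.  94.  93.  92.  91.  92.  91.  91.  91.  95.]
 [156. 103.  92.  91.  91.  91.  91.  91.  92.  93. 101.]
 [156. 104.  91.  91.  92.  92.  92.  92.  91.  90. 114.]]
```

```bash
python3 - <<'E'
import cv2
for n in('w5','a4'):
    g=cv2.imread(f'pics/{n}.png',0)
    print(n)
    for r in range(140,262,8): print(r,g[r,200:400:8].tolist())
E
```

```text
w5
140 [165, 164, 165, 162, 162, 162, 161, 163, 160, 162, 162, 159, 160, 163, 162, 161, 159, 159, 159, 161, 108, 95, 96, 99, 166]
148 [163, 164, 166, 162, 163, 162, 161, 163, 161, 163, 161, 160, 158, 159, 161, 160, 159, 159, 159, 159, 86, 25, 86, 80, 124]
156 [168, 72, 77, 93, 93, 93, 93, 91, 28, 28, 28, 27, 27, 92, 92, 92, 92, 61, 65, 160, 74, 27, 85, 87, 86]
164 [143, 70, 75, 93, 92, 93, 93, 89, 28, 26, 26, 26, 25, 91, 92, 92, 92, 60, 64, 139, 55, 36, 86, 85, 85]
172 [105, 71, 74, 92, 92, 92, 92, 89, 29, 28, 29, 29, 28, 91, 91, 91, 91, 59, 65, 103, 37, 48, 86, 84, 86]
180 [106, 75, 74, 92, 92, 91, 91, 90, 26, 27, 28, 26, 28, 91, 91, 91, 91, 60, 64, 101, 26, 61, 85, 85, 85]
188 [167, 104, 74, 92, 92, 91, 92, 90, 26, 26, 26, 26, 25, 91, 91, 91, 91, 61, 64, 130, 19, 76, 86, 85, 84]
196 [167, 123, 73, 64, 71, 62, 70, 63, 27, 25, 25, 25, 25, 60, 69, 59, 65, 62, 64, 158, 19, 74, 85, 84, 85]
204 [167, 145, 72, 59, 59, 58, 59, 57, 26, 25, 25, 26, 25, 57, 57, 57, 57, 63, 67, 154, 19, 73, 86, 85, 85]
212 [167, 157, 72, 60, 59, 59, 58, 57, 25, 26, 25, 26, 25, 57, 57, 57, 57, 64, 75, 136, 18, 
[... 1868 characters left out ...]
87, 157, 157, 156, 158, 99, 91, 90, 91, 93, 94, 142, 142, 142, 143, 145, 146, 144, 142, 143, 146, 146, 145]
228 [86, 87, 88, 156, 156, 156, 157, 105, 92, 91, 91, 91, 92, 141, 142, 140, 142, 144, 145, 145, 142, 140, 140, 143, 141]
236 [86, 87, 88, 157, 155, 158, 157, 113, 92, 90, 89, 90, 91, 144, 144, 143, 141, 140, 141, 142, 141, 142, 144, 97, 94]
244 [85, 86, 87, 157, 160, 159, 158, 116, 91, 91, 90, 86, 28, 29, 121, 141, 142, 143, 145, 146, 144, 146, 96, 94, 93]
252 [87, 86, 87, 155, 159, 159, 159, 131, 89, 90, 78, 24, 24, 28, 28, 144, 143, 145, 146, 145, 98, 94, 92, 93, 134]
260 [85, 84, 86, 147, 157, 158, 157, 134, 80, 57, 27, 57, 25, 27, 27, 142, 145, 146, 130, 92, 93, 94, 105, 146, 144]
```

Numbers from the picture: the hatch corner is near (255,165), so it is at q≈0.4 and rising, not latched. I catch it with the finger, bring it back nearly shut, then try a short tap without dwelling on the stop.

Emit:
arm_command(steps=[0, 0, 0, 0, 10, 0, 1, 0, 0, 0, 0, 10, 8, 1, 0, 0, 0, 0, 6, 16, 1, 0, 0, 0, 0, 3, 24, 1, 0, 0, 0, 0, 0, 32, 1, 0, 0, 0, 0, -1, 38, 1, 0, 0, 0, 0, -1, 43, 1, 0, 0, 0, 0, -1, 43, 1])

```text
clock: 34.15
ee_pos: [0.547, 0.148, 0.1385]
orientation: [-180.0, 35.0, -151.6]
ft_force: [-1.1, -0.6, 1.4]
grip_width: -0.002
```

```bash
python3 e.py a5
```

```text
34.3 [  0.3 -41.4  71.2] [-0.57 -0.85  1.82]
w8 167.93 {-0.06: 159.7, -0.03: 161.1, 0: 162.5, 0.03: 164.0, 0.06: 165.5, 0.09: 167.1}
a1 167.21 {-0.06: 166.0, -0.03: 167.7, 0: 169.4, 0.03: 171.1, 0.06: 173.0, 0.09: 175.0}
a2 168.86 {-0.06: 162.0, -0.03: 163.4, 0: 164.9, 0.03: 166.5, 0.06: 168.1, 0.09: 169.8}
a5 168.26 {-0.06: 159.9, -0.03: 161.2, 0: 162.7, 0.03: 164.1, 0.06: 165.7, 0.09: 167.3}
```

Emit:
arm_command(steps=[0, 0, 0, 0, 0, 8, 1, 0, 0, 0, 0, 0, 15.3, 1, 0, 0, 0, 0, 0, 15.3, 1, 0, 0, 0, 0, 0, -4, 1, 0, 0, 0, 0, 0, -4, 1, 0, 0, 0, 0, 0, -4, 1, 0, 0, 0, 0, 0, -4, 1, 0, 0, 0, 0, 0, -4, 1])

```text
clock: 35.1
ee_pos: [0.5448, 0.1474, 0.1421]
orientation: [180.0, 35.1, -151.6]
ft_force: [-0.4, 1.9, 2.0]
grip_width: 0.001
```

```bash
python3 e.py a6|sed -n '1p;$p'
```

```text
35.25 [  0.3 -41.2  74.9] [1.61 1.16 1.87]
a6 168.3 {-0.06: 158.5, -0.03: 159.9, 0: 161.2, 0.03: 162.6, 0.06: 164.1, 0.09: 165.7}
```

Still not latched (q≈0.12 on the finger). I try a shallower press, just past 4 mm and short of the hard stop.

Emit:
arm_command(steps=[0, 0, 0, 0, 0, 8, 1, 0, 0, 0, 0, 0, 15, 1, 0, 0, 0, 0, 0, 17.5, 1, 0, 0, 0, 0, 0, 17.5, 1, 0, 0, 0, 0, 0, 5, 1, 0, 0, 0, 0, 0, 0, 1, 0, 0, 0, 0, 0, 0, 1, 0, 0, 0, 0, 0, 0, 1])

```text
clock: 36.05
ee_pos: [0.5441, 0.1472, 0.1426]
orientation: [180.0, 35.1, -151.6]
ft_force: [-2.9, 0.3, 1.3]
grip_width: -0.003
```

```bash
python3 e.py a7|sed -n '1p;$p'
```

```text
36.2 [  0.1 -41.   75.1] [-0.85  1.44  1.75]
a7 168.87 {-0.06: 158.9, -0.03: 160.2, 0: 161.5, 0.03: 163.0, 0.06: 164.4, 0.09: 166.0}
```

Still free. My rows may have dwelt near the trip point (z≈58), or tapped so hard that the hatch bounced, which would toggle it twice. Now a clean press: slow to z=60, one smooth step across, a hold, then one quick step out.

Emit:
arm_command(steps=[0, 0, 0, 0, 0, 5, 1, 0, 0, 0, 0, 0, 9, 1, 0, 0, 0, 0, 0, 12, 1, 0, 0, 0, 0, 0, 15, 1, 0, 0, 0, 0, 0, 15, 1, 0, 0, 0, 0, 0, 19, 1, 0, 0, 0, 0, 0, 19, 1, 0, 0, 0, 0, 0, 19.3, 1])

```text
clock: 37.0
ee_pos: [0.5546, 0.1524, 0.1266]
orientation: [-180.0, 35.1, -151.6]
ft_force: [-0.6, -2.3, 2.9]
grip_width: 0.0
```

```bash
python3 e.py a8|sed -n '1p;$p'
```

```text
37.15 [  0.4 -41.3  55.8] [ 0.84 -2.02  2.4 ]
a8 167.14 {-0.06: 165.9, -0.03: 167.5, 0: 169.2, 0.03: 171.0, 0.06: 172.9, 0.09: 174.9}
```

Emit:
arm_command(steps=[0, 0, 0, 0, 0, -15, 1, 0, 0, 0, 0, 0, -18, 1, 0, 0, 0, 0, 0, -18, 1, 0, 0, 0, 0, 0, -18, 1, 0, 0, 0, 0, 0, -18, 1, 0, 0, 0, 0, 0, -18, 1, 0, 0, 0, 0, 0, -18, 1, 0, 0, 0, 0, 0, -18, 1])

```text
clock: 37.95
ee_pos: [0.5451, 0.1476, 0.1411]
orientation: [180.0, 35.0, -151.6]
ft_force: [-1.4, 0.7, 0.8]
grip_width: 0.001
```

```bash
python3 e.py a9|sed -n '1p;$p'
```

```text
38.1 [  0.2 -41.2  73.8] [-0.71  1.13  1.58]
a9 168.69 {-0.06: 159.1, -0.03: 160.5, 0: 161.8, 0.03: 163.3, 0.06: 164.8, 0.09: 166.4}
```

Emit:
arm_command(steps=[0, 0, 0, 0, 0, 4, 1, 0, 0, 0, 0, 0, 8, 1, 0, 0, 0, 0, 0, 11, 1, 0, 0, 0, 0, 0, 13, 1, 0, 0, 0, 0, 0, 13, 1, 0, 0, 0, 0, 0, 5, 1, 0, 0, 0, 0, 0, 0, 1, 0, 0, 0, 0, 0, 0, 1])

```text
clock: 38.9
ee_pos: [0.5449, 0.1475, 0.142]
orientation: [-180.0, 35.1, -151.6]
ft_force: [-0.2, 0.0, -0.4]
grip_width: 0.003
```

```bash
python3 e.py b1|sed -n '1p;$p'
```

```text
39.05 [  0.2 -41.2  73.9] [-0.46  0.1   0.1 ]
b1 166.85 {-0.06: 159.1, -0.03: 160.4, 0: 161.8, 0.03: 163.2, 0.06: 164.7, 0.09: 166.3}
```

```bash
python3 e.py b2|sed -n '1p;$p';python3 e.py b3|sed -n '1p;$p'
```

```text
39.2 [  0.1 -41.1  73.7] [-0.05 -0.08  0.33]
b2 167.2 {-0.06: 159.4, -0.03: 160.7, 0: 162.1, 0.03: 163.5, 0.06: 165.0, 0.09: 166.6}
39.35 [  0.2 -41.2  73.7] [ 0.15  0.37 -0.02]
b3 167.17 {-0.06: 159.2, -0.03: 160.5, 0: 161.9, 0.03: 163.3, 0.06: 164.8, 0.09: 166.4}
```

No force on the finger now, and the hatch stands still below it, so it seems to have latched. I retract and check the mark numerically.

Emit:
arm_command(steps=[0, 0, 0, 0, 0, -20, 1, 0, 0, 0, 0, 0, -50, 1, 0, 0, 0, 2, 0, -77, 1, 0, 0, 0, 4, 0, -77, 1, 0, 0, 0, 4, 0, -77, 1, 0, 0, 0, 4, 0, -77, 1, 0, 0, 0, 4, 0, -77, 1, 0, 0, 0, 4, 0, -77, 1])

```text
clock: 40.15
ee_pos: [0.5034, 0.1252, 0.2013]
orientation: [179.9, 35.0, -151.6]
ft_force: [-0.3, -0.1, 0.4]
grip_width: -0.003
```

```bash
python3 - <<'E'
from h import *
R,p,o=cur();w=read_camera('wrist');s=read_camera('scene');print(o['clock'],inbay(p),o['ft_force'].round(1))
cv2.imwrite('pics/c1.png',np.hstack([cv2.resize(w,(480,360)),cv2.resize(s[160:360,300:480],(320,360))]))
u=wristproj([W([0,-41,62])],o)[0];print(u);i,j=u.round().astype(int)
print(w[j-20:j+21:5,i-24:i+25:6].mean(2).round())
E
```

```text
40.15 [ -4.2 -40.9 150.1] [-0.3 -0.1  0.4]
[278.27135142 216.26877753]
[[144. 145. 144. 145. 145. 144. 144. 144. 145.]
 [142. 142. 143. 141. 142. 138. 138. 137. 100.]
 [100.  93.  92.  68.  45.  65.  89.  89.  88.]
 [ 88.  88.  41.  29.  29.  29.  47.  89.  89.]
 [ 90.  84.  28.  30.  29.  28.  29.  90.  91.]
 [ 90.  73.  28.  29.  29.  29.  30. 108. 131.]
 [138. 127.  30.  31.  32.  31.  32. 146. 147.]
 [142. 143.  38.  32.  33.  32.  75. 146. 147.]
 [146. 146. 144.  73.  52. 101. 147. 146. 146.]]
```

The mark disc sits at its closed place. I back away clear of everything, wait and confirm.

Emit:
arm_command(steps=[0, 0, 0, 20, 0, -30, 1, 0, 0, 0, 30, 0, -50, 1, 0, 0, 0, 30, 0, -50, 1, 0, 0, 0, 30, 0, -50, 1, 0, 0, 0, 30, 0, -50, 1, 0, 0, 0, 30, 0, -50, 1, 0, 0, 0, 30, 0, -50, 1, 0, 0, 0, 30, 0, -50, 1])

```text
clock: 41.05
ee_pos: [0.4566, 0.0997, 0.2254]
orientation: [180.0, 35.0, -151.6]
ft_force: [-0.6, -1.5, -0.6]
grip_width: -0.0
```

```bash
python3 - <<'E'
from h import *
R,p,o=cur();w=read_camera('wrist');s=read_camera('scene');t=read_camera('top');print(o['clock'],inbay(p),o['ft_force'].round(1))
cv2.imwrite('pics/c2.png',np.vstack([np.hstack([cv2.resize(w,(400,300)),cv2.resize(s[160:360,300:480],(400,300))]),cv2.resize(t[90:300,110:450],(800,300),interpolation=cv2.INTER_AREA)]))
u=wristproj([W([0,-41,62])],o)[0];m=(w.max(2)<50).astype(np.uint8);i,j=u.round().astype(int)
k=m[j-18:j+19,i-20:i+21];ys,xs=np.nonzero(k);print(u,xs.mean()+i-20,ys.mean()+j-18,len(xs))
t0=cv2.imread('pics/t0.png').astype(int);d=np.abs(t-t0).max(2)>40
for n,(x,y) in dict(tape=(313,221),adapter=(352,171),driver=(280,255)).items(): print(n,int(d[y-18:y+18,x-18:x+18].sum()))
E
```

```text
41.05 [-33.9 -40.9 200.5] [-0.6 -1.5 -0.6]
[278.36628185 226.7139554 ] 277.72921108742 230.77611940298507 469
tape 0
adapter 0
driver 94
```

View pics/c2.png

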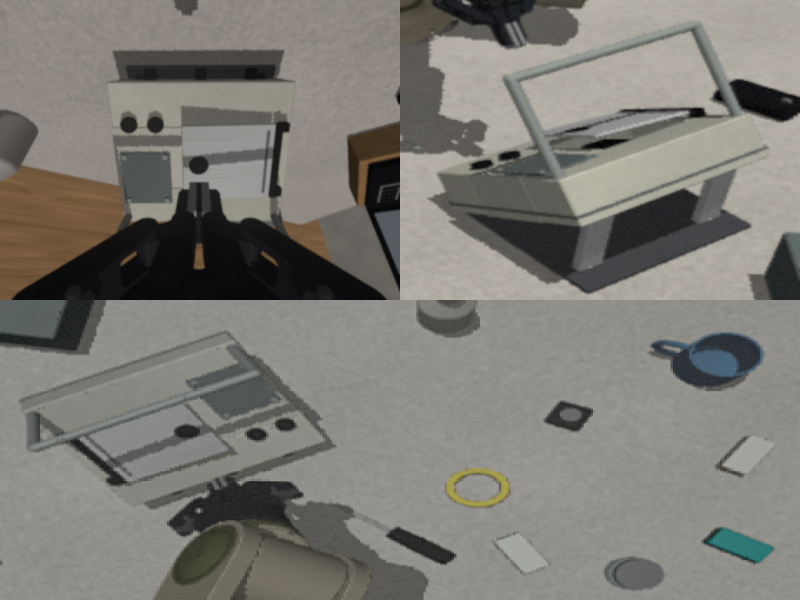

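The views show the hatch down, with the bystanders in place; the driver difference is the arm's shadow. The scene view has a dark patch at (605,143) and the mark is 4 px low, so I measure the hatch angle numerically.

```bash
python3 - <<'E'
from h import *
R,p,o=cur();w=read_camera('wrist');cv2.imwrite('pics/d1.png',w);s=read_camera('scene');cv2.imwrite('pics/d2.png',s);print(o['clock'],inbay(p))
g=w.mean(2)
for q in(-.06,0,.05,.1,.15,.2,.3):
    P=lambda x,r:wristproj([W([x,64-r*np.cos(q)+5*np.sin(q),57+r*np.sin(q)+5*np.cos(q)])],o)[0].round(1).tolist()
    print(q,'corner',P(-53,126),'mark',P(0,105),'edge@r40',P(-53,40))
for c in(256,262,270,300,340,370):print(c,[int(v) for v in g[150:195:1,c]])
for r in(185,195,205):print(r,[int(v) for v in g[r,240:275]])
m=((g<50)*1).astype(np.uint8)
print('mark extents', [ (r,np.nonzero(m[r,255:305])[0][[0,-1]]+255) for r in range(212,246,3) if m[r,255:305].any()])
for q in(0,.1,.2,.3):
    print(q,proj('scene',[W([x,64-126*np.cos(q)+5*np.sin(q),57+126*np.sin(q)+5*np.cos(q)]) for x in(-53,53)]).round(1).tolist())
s0=cv2.imread('pics/s0.png').mean(2);s=s.mean(2)
for c in(385,395,405,415): print(c,[int(v) for v in s0[232:266,c]],'\n   ',[int(v) for v in s[232:266,c]])
E
```

```text
41.2 [-33.9 -40.9 200.7]
-0.06 corner [255.7, 170.7] mark [278.4, 224.1] edge@r40 [349.3, 171.7]
0 corner [255.2, 172.5] mark [278.5, 226.6] edge@r40 [350.1, 172.3]
0.05 corner [255.1, 174.1] mark [278.9, 228.7] edge@r40 [351.0, 172.8]
0.1 corner [255.5, 175.7] mark [279.6, 230.9] edge@r40 [351.9, 173.3]
0.15 corner [256.2, 177.4] mark [280.6, 233.2] edge@r40 [352.9, 173.8]
0.2 corner [257.3, 179.1] mark [281.9, 235.5] edge@r40 [354.1, 174.3]
0.3 corner [260.8, 182.8] mark [285.5, 240.2] edge@r40 [356.7, 175.3]
256 [94, 93, 93, 93, 93, 93, 93, 93, 93, 93, 93, 93, 93, 95, 95, 95, 94, 94, 94, 95, 96, 96, 95, 94, 91, 90, 97, 117, 135, 141, 141, 141, 140, 141, 141, 142, 142, 142, 142, 141, 141, 140, 139, 139, 137]
262 [94, 93, 92, 93, 92, 92, 92, 92, 92, 93, 92, 92, 93, 92, 92, 93, 93, 93, 93, 92, 93, 93, 93, 91, 89, 88, 100, 123, 139, 146, 145, 144, 144, 144, 145, 145, 145, 145, 145, 145, 144, 145, 145, 143, 143]
270 [97, 93, 92, 92, 92, 93, 93, 92, 93, 93, 92, 93, 92, 93, 92, 93, 93, 92, 93, 93, 94, 93, 93, 92, 90, 91, 105, 125, 142, 146, 145, 144, 144, 143, 145, 145, 145, 145, 145, 14
[... 2192 characters left out ...]
40, 141, 141, 143, 142, 141]
405 [138, 13, 38, 64, 63, 104, 139, 137, 140, 139, 143, 142, 141, 160, 182, 150, 96, 89, 86, 92, 117, 131, 134, 135, 132, 135, 139, 136, 137, 143, 162, 187, 171, 170] 
    [141, 27, 54, 69, 105, 142, 141, 139, 142, 144, 161, 185, 155, 99, 89, 84, 89, 88, 90, 98, 118, 134, 134, 135, 137, 140, 138, 140, 141, 146, 165, 191, 175, 174]
415 [100, 27, 74, 110, 126, 139, 142, 141, 159, 182, 149, 100, 87, 85, 93, 116, 130, 131, 132, 135, 137, 135, 134, 134, 141, 163, 175, 165, 168, 163, 163, 162, 166, 162] 
    [102, 47, 91, 124, 143, 143, 152, 168, 160, 106, 87, 90, 90, 90, 95, 117, 135, 135, 135, 137, 139, 141, 140, 138, 144, 165, 182, 171, 171, 169, 170, 167, 167, 168]
```

The measurements agree between the mark, the corner and the scene edge (+4–5 px): the hatch stands still but ajar at q≈0.08, held by something, so it isn't closed. I probe gently at the mark without passing the trip point.

Emit:
arm_command(steps=[0, 0, 0, -12, 0, 45, 1, 0, 0, 0, -25, 0, 90, 1, 0, 0, 0, -34, 0, 120, 1, 0, 0, 0, -34, 0, 128, 1, 0, 0, 0, -34, 0, 131, 1, 0, 0, 0, -34, 0, 134, 1, 0, 0, 0, -34, 0, 134, 1, 0, 0, 0, -34, 0, 134, 1])

```text
clock: 42.1
ee_pos: [0.5482, 0.1491, 0.1363]
orientation: [-180.0, 35.1, -151.6]
ft_force: [-2.1, -0.9, 0.2]
grip_width: -0.001
```

```bash
python3 e.py b4|sed -n '1p;$p'
```

```text
42.25 [  0.3 -41.3  67.4] [-1.5   0.79  2.17]
b4 168.19 {-0.06: 161.3, -0.03: 162.7, 0: 164.2, 0.03: 165.8, 0.06: 167.4, 0.09: 169.1}
```

Emit:
arm_command(steps=[0, 0, 0, 0, 0, 1, 1, 0, 0, 0, 0, 0, 2, 1, 0, 0, 0, 0, 0, 3, 1, 0, 0, 0, 0, 0, 4, 1, 0, 0, 0, 0, 0, 4, 1, 0, 0, 0, 0, 0, 4, 1, 0, 0, 0, 0, 0, 4, 1, 0, 0, 0, 0, 0, 4, 1])

```text
clock: 43.05
ee_pos: [0.5509, 0.1505, 0.1324]
orientation: [-180.0, 35.1, -151.6]
ft_force: [-0.5, -2.4, 2.2]
grip_width: -0.002
```

```bash
python3 e.py b5|sed -n '1p;$p'
```

```text
43.2 [  0.4 -41.3  62.9] [-0.22 -1.35  2.18]
b5 167.58 {-0.06: 162.9, -0.03: 164.4, 0: 165.9, 0.03: 167.6, 0.06: 169.3, 0.09: 171.1}
```

Emit:
arm_command(steps=[0, 0, 0, 0, 0, -10, 1, 0, 0, 0, 0, 0, -17, 1, 0, 0, 0, 0, 0, -17, 1, 0, 0, 0, 0, 0, -17, 1, 0, 0, 0, 0, 0, -17, 1, 0, 0, 0, 0, 0, -17, 1, 0, 0, 0, 0, 0, -17, 1, 0, 0, 0, 0, 0, -17, 1])

```text
clock: 44.0
ee_pos: [0.5421, 0.1459, 0.146]
orientation: [180.0, 35.1, -151.6]
ft_force: [-0.8, 0.2, 0.4]
grip_width: -0.001
```

```bash
python3 e.py b6|sed -n '1p;$p'
```

```text
44.15 [  0.2 -41.1  79.8] [-0.35  0.46  0.15]
b6 164.81 {-0.06: 157.1, -0.03: 158.3, 0: 159.6, 0.03: 160.9, 0.06: 162.3, 0.09: 163.8}
```

Emit:
arm_command(steps=[0, 0, 0, 0, 0, 8, 1, 0, 0, 0, 0, 0, 13, 1, 0, 0, 0, 0, 0, 17, 1, 0, 0, 0, 0, 0, 20, 1, 0, 0, 0, 0, 0, 24, 1, 0, 0, 0, 0, 0, 24.3, 1, 0, 0, 0, 0, 0, 24.3, 1, 0, 0, 0, 0, 0, 24.3, 1])

```text
clock: 44.95
ee_pos: [0.5546, 0.1524, 0.1265]
orientation: [-180.0, 35.1, -151.6]
ft_force: [-0.7, -3.0, 4.6]
grip_width: 0.005
```

```bash
python3 e.py b7|sed -n '1p;$p'
```

```text
45.1 [  0.5 -41.4  55.6] [ 0.54 -2.38  4.73]
b7 167.19 {-0.06: 165.8, -0.03: 167.4, 0: 169.1, 0.03: 170.9, 0.06: 172.8, 0.09: 174.7}
```

Emit:
arm_command(steps=[0, 0, 0, 0, 0, -20, 1, 0, 0, 0, 0, 0, -25, 1, 0, 0, 0, 0, 0, -25, 1, 0, 0, 0, 0, 0, -25, 1, 0, 0, 0, 0, 0, -25, 1, 0, 0, 0, 0, 0, -25, 1, 0, 0, 0, 0, 0, -25, 1, 0, 0, 0, 0, 0, -25, 1])

```text
clock: 45.9
ee_pos: [0.5417, 0.1458, 0.1465]
orientation: [180.0, 35.0, -151.6]
ft_force: [-1.5, 1.4, 1.5]
grip_width: 0.001
```

```bash
python3 e.py b8|sed -n '1p;$p'
```

```text
46.05 [  0.1 -41.1  80.5] [-0.34  1.67  1.52]
b8 168.67 {-0.06: 157.0, -0.03: 158.3, 0: 159.5, 0.03: 160.9, 0.06: 162.3, 0.09: 163.7}
```

Free again (1.5 N on the finger), so the deep press released the hold that the shallow one had made. Now an intermediate depth, about -0.047, not touching the stop.

Emit:
arm_command(steps=[0, 0, 0, 0, 0, 8, 1, 0, 0, 0, 0, 0, 13, 1, 0, 0, 0, 0, 0, 17, 1, 0, 0, 0, 0, 0, 20, 1, 0, 0, 0, 0, 0, 23.4, 1, 0, 0, 0, 0, 0, 23.4, 1, 0, 0, 0, 0, 0, 23.4, 1, 0, 0, 0, 0, 0, 23.4, 1])

```text
clock: 46.85
ee_pos: [0.5538, 0.1521, 0.1276]
orientation: [-180.0, 35.1, -151.6]
ft_force: [-0.2, -1.8, 2.0]
grip_width: -0.0
```

```bash
python3 e.py b9|sed -n '1p;$p'
```

```text
47.0 [  0.3 -41.2  57.1] [ 1.   -1.51  2.35]
b9 167.29 {-0.06: 165.5, -0.03: 167.1, 0: 168.8, 0.03: 170.6, 0.06: 172.4, 0.09: 174.4}
```

Emit:
arm_command(steps=[0, 0, 0, 0, 0, -20, 1, 0, 0, 0, 0, 0, -24, 1, 0, 0, 0, 0, 0, -24, 1, 0, 0, 0, 0, 0, -24, 1, 0, 0, 0, 0, 0, -24, 1, 0, 0, 0, 0, 0, -24, 1, 0, 0, 0, 0, 0, -24, 1, 0, 0, 0, 0, 0, -24, 1])

```text
clock: 47.8
ee_pos: [0.5414, 0.1456, 0.147]
orientation: [180.0, 35.0, -151.6]
ft_force: [-3.2, 0.6, 0.3]
grip_width: -0.0
```

```bash
python3 e.py c3|sed -n '1p;$p'
```

```text
47.95 [  0.1 -41.1  81.1] [-0.86  1.75  1.78]
c3 168.62 {-0.06: 156.8, -0.03: 158.0, 0: 159.3, 0.03: 160.7, 0.06: 162.0, 0.09: 163.5}
```

Emit:
arm_command(steps=[0, 0, 0, 0, 0, 9, 1, 0, 0, 0, 0, 0, 16, 1, 0, 0, 0, 0, 0, 20.3, 1, 0, 0, 0, 0, 0, 20.3, 1, 0, 0, 0, 0, 0, 20.3, 1, 0, 0, 0, 0, 0, 12, 1, 0, 0, 0, 0, 0, 7, 1, 0, 0, 0, 0, 0, 2, 1])

```text
clock: 48.75
ee_pos: [0.5421, 0.146, 0.1462]
orientation: [-180.0, 35.1, -151.6]
ft_force: [0.4, 0.4, 0.2]
grip_width: -0.0
```

```bash
python3 e.py c4|sed -n '1p;$p'; python3 e.py c5|sed -n '1p;$p'
```

```text
48.9 [  0.4 -41.3  79.6] [ 0.61  0.4  -0.07]
c4 163.9 {-0.06: 156.7, -0.03: 158.0, 0: 159.3, 0.03: 160.6, 0.06: 162.0, 0.09: 163.5}
49.05 [  0.2 -41.2  79.1] [-0.01 -0.   -0.13]
c5 164.86 {-0.06: 157.3, -0.03: 158.5, 0: 159.9, 0.03: 161.2, 0.06: 162.6, 0.09: 164.1}
```

Held at 0.085 again after a shallow press following a deep one. In this held state I press to about -0.03, without tripping, to see whether it catches lower.

Emit:
arm_command(steps=[0, 0, 0, 0, 0, 8, 1, 0, 0, 0, 0, 0, 13, 1, 0, 0, 0, 0, 0, 17, 1, 0, 0, 0, 0, 0, 19.8, 1, 0, 0, 0, 0, 0, 19.8, 1, 0, 0, 0, 0, 0, 19.8, 1, 0, 0, 0, 0, 0, 19.8, 1, 0, 0, 0, 0, 0, 19.8, 1])

```text
clock: 49.85
ee_pos: [0.5527, 0.1513, 0.1295]
orientation: [-180.0, 35.1, -151.6]
ft_force: [-0.2, -3.4, 2.7]
grip_width: 0.001
```

```bash
python3 e.py c6|sed -n '1p;$p'
```

```text
50.0 [  0.3 -41.3  59.3] [ 0.32 -3.02  3.7 ]
c6 167.54 {-0.06: 164.6, -0.03: 166.1, 0: 167.8, 0.03: 169.5, 0.06: 171.3, 0.09: 173.2}
```

Emit:
arm_command(steps=[0, 0, 0, 0, 0, -15, 1, 0, 0, 0, 0, 0, -20, 1, 0, 0, 0, 0, 0, -20, 1, 0, 0, 0, 0, 0, -20, 1, 0, 0, 0, 0, 0, -20, 1, 0, 0, 0, 0, 0, -20, 1, 0, 0, 0, 0, 0, -20, 1, 0, 0, 0, 0, 0, -20, 1])

```text
clock: 50.8
ee_pos: [0.5424, 0.1461, 0.1456]
orientation: [180.0, 35.1, -151.6]
ft_force: [0.2, 0.3, 0.4]
grip_width: -0.001
```

```bash
python3 e.py c7|sed -n '1p;$p'
```

```text
50.95 [  0.2 -41.2  79.3] [0.48 0.2  0.65]
c7 165.15 {-0.06: 157.2, -0.03: 158.5, 0: 159.8, 0.03: 161.1, 0.06: 162.5, 0.09: 164.0}
```

Emit:
arm_command(steps=[0, 0, 0, 0, 0, 9, 1, 0, 0, 0, 0, 0, 15, 1, 0, 0, 0, 0, 0, 18.3, 1, 0, 0, 0, 0, 0, 18.3, 1, 0, 0, 0, 0, 0, 17, 1, 0, 0, 0, 0, 0, 15.5, 1, 0, 0, 0, 0, 0, 14, 1, 0, 0, 0, 0, 0, 14, 1])

```text
clock: 51.75
ee_pos: [0.549, 0.15, 0.1345]
orientation: [180.0, 35.1, -151.6]
ft_force: [-2.2, 0.2, 2.1]
grip_width: -0.002
```

```bash
python3 e.py c8|sed -n '1p;$p'
```

```text
51.9 [  0.1 -40.9  65.4] [-0.03  1.04  2.39]
c8 168.5 {-0.06: 162.5, -0.03: 164.0, 0: 165.5, 0.03: 167.1, 0.06: 168.7, 0.09: 170.5}
```

Emit:
arm_command(steps=[0, 0, 0, 0, 0, 5.4, 1, 0, 0, 0, 0, 0, 9.6, 1, 0, 0, 0, 0, 0, 9.6, 1, 0, 0, 0, 0, 0, 5.2, 1, 0, 0, 0, 0, 0, 5.2, 1, 0, 0, 0, 0, 0, 5.2, 1, 0, 0, 0, 0, 0, 5.2, 1, 0, 0, 0, 0, 0, 5.2, 1])

```text
clock: 52.7
ee_pos: [0.5521, 0.1513, 0.13]
orientation: [-180.0, 35.1, -151.6]
ft_force: [-1.1, -0.0, 1.7]
grip_width: 0.001
```

Emit:
arm_command(steps=[0, 0, 0, 0, 0, 4.4, 1, 0, 0, 0, 0, 0, 4.4, 1, 0, 0, 0, 0, 0, 4.4, 1, 0, 0, 0, 0, 0, 0, 1, 0, 0, 0, 0, 0, 0, 1, 0, 0, 0, 0, 0, 0, 1, 0, 0, 0, 0, 0, 0, 1, 0, 0, 0, 0, 0, 0, 1])

```text
clock: 53.5
ee_pos: [0.5521, 0.1513, 0.13]
orientation: [-180.0, 35.1, -151.6]
ft_force: [-0.4, -0.7, 3.2]
grip_width: 0.002
```

Emit:
arm_command(steps=[0, 0, 0, 0, 0, -1.5, 1, 0, 0, 0, 0, 0, -3, 1, 0, 0, 0, 0, 0, -4.5, 1, 0, 0, 0, 0, 0, -6, 1, 0, 0, 0, 0, 0, -7.5, 1, 0, 0, 0, 0, 0, -9, 1, 0, 0, 0, 0, 0, -9, 1, 0, 0, 0, 0, 0, -9, 1])

```text
clock: 54.3
ee_pos: [0.5475, 0.1488, 0.1374]
orientation: [180.0, 35.1, -151.6]
ft_force: [-1.7, 0.5, 0.7]
grip_width: -0.004
```

```bash
python3 e.py c9|sed -n '1p;$p'
```

```text
54.45 [  0.2 -41.2  69.1] [-0.47  1.51  1.27]
c9 168.41 {-0.06: 160.8, -0.03: 162.3, 0: 163.7, 0.03: 165.2, 0.06: 166.8, 0.09: 168.5}
```

Emit:
arm_command(steps=[0, 0, 0, 0, 0, -4, 1, 0, 0, 0, 0, 0, -8, 1, 0, 0, 0, 0, 0, -10, 1, 0, 0, 0, 0, 0, -10, 1, 0, 0, 0, 0, 0, -10, 1, 0, 0, 0, 0, 0, -10, 1, 0, 0, 0, 0, 0, -10, 1, 0, 0, 0, 0, 0, -10, 1])

```text
clock: 55.25
ee_pos: [0.5426, 0.146, 0.1456]
orientation: [-180.0, 35.1, -151.6]
ft_force: [-2.2, -0.6, 0.5]
grip_width: -0.002
```

```bash
python3 e.py d3|sed -n '1p;$p'
```

```text
55.4 [  0.3 -41.2  79.1] [-0.46  0.39  1.62]
d3 168.23 {-0.06: 157.1, -0.03: 158.3, 0: 159.7, 0.03: 161.0, 0.06: 162.4, 0.09: 163.9}
```

Emit:
arm_command(steps=[0, 0, 0, 0, 0, 9, 1, 0, 0, 0, 0, 0, 15, 1, 0, 0, 0, 0, 0, 18, 1, 0, 0, 0, 0, 0, 20.4, 1, 0, 0, 0, 0, 0, 20.4, 1, 0, 0, 0, 0, 0, 18.5, 1, 0, 0, 0, 0, 0, 16, 1, 0, 0, 0, 0, 0, 13, 1])

```text
clock: 56.2
ee_pos: [0.5486, 0.1498, 0.1347]
orientation: [179.9, 35.0, -151.6]
ft_force: [-0.2, -0.4, -1.0]
grip_width: 0.001
```

```bash
python3 e.py d4|sed -n '1p;$p'
```

```text
56.35 [  0.1 -41.   66.2] [-0.32  0.16 -0.15]
d4 166.44 {-0.06: 162.2, -0.03: 163.6, 0: 165.1, 0.03: 166.7, 0.06: 168.4, 0.09: 170.1}
```

No force at z=66, and the image gives q≈0.003: this looks properly latched. I retreat straight and verify.

Emit:
arm_command(steps=[0, 0, 0, 0, 0, -15, 1, 0, 0, 0, 0, 0, -45, 1, 0, 0, 0, 2, 0, -84, 1, 0, 0, 0, 4, 0, -84, 1, 0, 0, 0, 4, 0, -84, 1, 0, 0, 0, 4, 0, -84, 1, 0, 0, 0, 4, 0, -84, 1, 0, 0, 0, 4, 0, -84, 1])

```text
clock: 57.15
ee_pos: [0.5038, 0.1253, 0.2006]
orientation: [179.9, 35.0, -151.6]
ft_force: [0.2, -0.1, 0.7]
grip_width: -0.0
```

```bash
python3 - <<'E'
from h import *
def centre(w,u):
    i,j=np.round(u).astype(int);k=(w[j-22:j+23,i-22:i+23].max(2)<60).astype(np.uint8);k[36:]=0
    n,l,st,c=cv2.connectedComponentsWithStats(k);b=1+st[1:,4].argmax();return (c[b]+[i-22,j-22]).round(1),st[b]
R,p,o=cur();w=read_camera('wrist');s=read_camera('scene');cv2.imwrite('pics/e1.png',w);print(o['clock'],inbay(p),o['ft_force'].round(1))
print(wristproj([W([0,-41,62])],o),centre(w,(277,217)),'w1',centre(cv2.imread('pics/w1.png'),(277,217)))
s0=cv2.imread('pics/s0.png').mean(2);d2=cv2.imread('pics/d2.png').mean(2);s=s.mean(2)
for c in(385,395,405): print(c,[int(v) for v in s0[240:262,c]],'\n   ',[int(v) for v in s[240:262,c]],'\n   ajar',[int(v) for v in d2[240:262,c]])
E
```

```text
57.15 [ -4.2 -40.9 149.4] [ 0.2 -0.1  0.7]
[[278.31348851 216.64188853]] (array([276.6, 216.9]), array([  6,   8,  32,  28, 733], dtype=int32)) w1 (array([276.3, 216.8]), array([  6,   8,  31,  28, 713], dtype=int32))
385 [161, 147, 135, 136, 125, 79, 98, 108, 46, 84, 133, 139, 139, 136, 119, 92, 99, 106, 97, 85, 100, 143] 
    [166, 152, 141, 140, 125, 85, 97, 116, 40, 88, 138, 142, 145, 141, 118, 75, 21, 7, 20, 58, 103, 148] 
   ajar [136, 140, 123, 72, 72, 95, 135, 141, 141, 137, 106, 89, 93, 107, 95, 59, 23, 0, 27, 55, 104, 147]
395 [81, 70, 101, 140, 135, 138, 137, 141, 140, 138, 159, 185, 147, 105, 104, 105, 104, 114, 133, 136, 138, 137] 
    [86, 75, 106, 141, 140, 144, 145, 145, 143, 144, 164, 192, 143, 66, 0, 4, 13, 80, 134, 142, 144, 143] 
   ajar [105, 143, 140, 143, 144, 143, 160, 183, 149, 107, 110, 108, 85, 5, 6, 10, 9, 77, 131, 141, 140, 141]
405 [140, 139, 143, 142, 141, 160, 182, 150, 96, 89, 86, 92, 117, 131, 134, 135, 132, 135, 139, 136, 137, 143] 
    [145, 146, 145, 147, 145, 166, 186, 154, 100, 91, 90, 95, 118, 133, 137, 139, 141, 140, 141, 143, 144, 145] 
   ajar [142, 144, 161, 185, 155, 99, 89, 84, 89, 88, 90, 98, 118, 134, 134, 135, 137, 140, 138, 140, 141, 146]
```

```bash
python3 - <<'E'
from h import *
c=calibration('scene');O=-c['R'].T@c['t']
for uv in([385,257],[393,255]):
    d=c['R'].T@[(uv[0]-c['cx'])/c['fx'],(uv[1]-c['cy'])/c['fy'],1];ob=Rb.T@(O-tb)*1e3;db=Rb.T@d
    for z in(62,34,20,0): print(uv,z,(ob+db*(z-ob[2])/db[2]).round(0))
R,p,o=cur();w=read_camera('wrist');print(o['clock'])
k=(w[195:230,255:299].max(2)<60);ys,xs=np.nonzero(k);print('mark',xs.mean()+255,ys.mean()+195)
hand_in()
E
```

```text
[385, 257] 62 [ 62. -81.  62.]
[385, 257] 34 [-28. -17.  34.]
[385, 257] 20 [-73.  15.  20.]
[385, 257] 0 [-137.   60.    0.]
[393, 255] 62 [ 74. -69.  62.]
[393, 255] 34 [-15.  -4.  34.]
[393, 255] 20 [-59.  28.  20.]
[393, 255] 0 [-122.   75.    0.]
57.25
mark 276.6958333333333 216.43055555555554
the job is handed in; nothing more can be done
```

The battery pack is in the logger's bay and the hatch is shut and latched. I handed the job in at 57.3 s of the 70 s allowed.

**What was done:** I pressed the hatch open, gripped the black pack on the bench, lowered it until it touched the bay floor (about 20 N) and let go there. Then I swung the hatch shut from its left side and pressed it home.

**Last checks:**
- **Hatch:** about 0.9 s after the last release, and with the arm clear, the press mark was within 0.3 px of where it was at the start. The plate's edges in the scene view were on the same pixel rows as at the start.
- **Pack:** the black seen through the gap under the hatch fits the pack's top face lying flat in the bay.
- **Contact:** the arm touched nothing, and the force readings were only noise.
- **Bystanders:** the tape and adapter pixels were unchanged at 41 s. The screwdriver's differed, which I put down to the arm's shadow because it looked in place. I did not check them again after that.

**What went wrong on the way:** closing the hatch took many tries.
- After the first press it sprang wide open again, with the pack already inside.
- Later presses that went well past the trip point left it free each time, against the description.
- Twice it stuck slightly ajar, at about 0.085 rad.
- It closed properly only after a press estimated at about -0.03 rad, short of the stated -0.04, followed by a slow release. My angle estimate is good to about 0.02 rad, and I did not find out why this press worked.

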